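# Rebuild the slip clutch of a filament winder

## Task

Rebuild the slip clutch: take the green dust cap off the splined hub and park it in the yellow bin, then seat every orange and blue toothed plate on the bench fully down on the hub with the colours alternating, each orange plate's tab pointing to the side of the orange mark on the fixture and each blue plate's tab to the side of the blue mark. When all the plates are on, press the red plunger in the hub past its soft first stop right down to the stiff second stop, let it spring back, put the cap back over the hub, and leave the screwdriver, glue bottle, tape roll and green wheel where they are.

Things in the scene. Friction and masses are not known exactly. Their poses are not given: they have to be found in the camera images.
- hub: fixture fixed to the bench: black base 110 mm dia, 10 mm thick; on it a pedestal 44 mm dia, 12 mm high, its top the plates' seat; from it the splined hub, a cross of two ribs (36 mm long, 8 mm thick, along x and y) rises 38 mm, top 60 mm above the bench. Orange mark on the base's +x side, blue mark on its -x side. Origin: centre of the underside, z up
- hub_seat (a point): point on the hub's axis at the seat (22 mm above the bench), axes as hub; the first plate's underside rests here
- plunger_top (a point): centre of the top of the red plunger button (16 mm dia) that stands out of the hub's top; 72 mm above the bench when not pressed. It comes down as it is pressed
- plunger_soft (a joint): plunger's soft first stage, m pressed down: 0 released, 0.005 at the first stop; spring 1.5 N rising to 4 N
- plunger_stiff (a joint): plunger's stiff second stage, m beyond the first stop: 0 until about 9 N is applied, 0.005 at the second stop (about 14 N, then rigid). Both stages spring back when released; total travel 10 mm. At the second stop the button's top is 2 mm above the hub's top
- cap: green dust cap on the hub, 35 g: octagonal skirt 51 mm across flats (45 mm inside), 22 mm deep, 4 mm roof, on top a round knob 20 mm dia, 22 mm high. Height 48 mm. Put back, it rests loosely on the plunger or on the stack. Origin: centre of the skirt's mouth, z to the knob. It starts with its roof on the plunger, origin 50 mm above the bench
- cap_mid (a point): centre of the cap, 24 mm above its mouth
- bin: yellow open bin fixed to the bench, 112 x 112 mm outside, 40 mm high, walls and floor about 3 mm. Origin: centre of the underside
- orange1: orange friction plate with black tab tip; may be absent. Octagonal ring 56 mm across flats (flats 23 mm long), 6 mm thick, 40 g, starts flat on the bench. Bore 40 mm, with four inward teeth at 45 deg between its x and y axes that fit between the hub's ribs with 2 mm play. Tab 14 mm wide reaches 42 mm from the centre along +x; grip the flats at +-y or at 45 deg. Origin: centre of underside
- orange1_tab (a point): middle of the tab of orange1, 35 mm from the plate's centre along its +x, at mid thickness
- orange2: orange friction plate with black tab tip; may be absent. Octagonal ring 56 mm across flats (flats 23 mm long), 6 mm thick, 40 g, starts flat on the bench. Bore 40 mm, with four inward teeth at 45 deg between its x and y axes that fit between the hub's ribs with 2 mm play. Tab 14 mm wide reaches 42 mm from the centre along +x; grip the flats at +-y or at 45 deg. Origin: centre of underside
- orange2_tab (a point): middle of the tab of orange2, 35 mm from the plate's centre along its +x, at mid thickness
- orange3: orange friction plate with black tab tip; may be absent. Octagonal ring 56 mm across flats (flats 23 mm long), 6 mm thick, 40 g, starts flat on the bench. Bore 40 mm, with four inward teeth at 45 deg between its x and y axes that fit between the hub's ribs with 2 mm play. Tab 14 mm wide reaches 42 mm from the centre along +x; grip the flats at +-y or at 45 deg. Origin: centre of underside
- orange3_tab (a point): middle of the tab of orange3, 35 mm from the plate's centre along its +x, at mid thickness
- blue1: blue separator plate with white tab tip; may be absent. Octagonal ring 56 mm across flats (flats 23 mm long), 6 mm thick, 40 g, starts flat on the bench. Bore 40 mm, with four inward teeth at 45 deg between its x and y axes that fit between the hub's ribs with 2 mm play. Tab 14 mm wide reaches 42 mm from the centre along +x; grip the flats at +-y or at 45 deg. Origin: centre of underside
- blue1_tab (a point): middle of the tab of blue1, 35 mm from the plate's centre along its +x, at mid thickness
- blue2: blue separator plate with white tab tip; may be absent. Octagonal ring 56 mm across flats (flats 23 mm long), 6 mm thick, 40 g, starts flat on the bench. Bore 40 mm, with four inward teeth at 45 deg between its x and y axes that fit between the hub's ribs with 2 mm play. Tab 14 mm wide reaches 42 mm from the centre along +x; grip the flats at +-y or at 45 deg. Origin: centre of underside
- blue2_tab (a point): middle of the tab of blue2, 35 mm from the plate's centre along its +x, at mid thickness
- blue3: blue separator plate with white tab tip; may be absent. Octagonal ring 56 mm across flats (flats 23 mm long), 6 mm thick, 40 g, starts flat on the bench. Bore 40 mm, with four inward teeth at 45 deg between its x and y axes that fit between the hub's ribs with 2 mm play. Tab 14 mm wide reaches 42 mm from the centre along +x; grip the flats at +-y or at 45 deg. Origin: centre of underside
- blue3_tab (a point): middle of the tab of blue3, 35 mm from the plate's centre along its +x, at mid thickness
- screwdriver: screwdriver lying at the far side, bystander, origin under it
- glue: small closed bottle 44 mm dia, 110 mm high, bystander
- tape: yellow tape roll 80 mm dia, 22 mm high, bystander
- gear: green printed washer-like wheel 40 mm dia, 12 mm high, bystander
Things that resemble listed ones, but are neither listed nor needed, are in the scene too. Leave any pink or turquoise look-alike of the orange2 alone.

How it is judged:
On the way, in this order (a step that is already met when the one before it is completed fails the run):
1. the green cap is off the hub and in the yellow bin (horizontal distance between cap_mid and bin below 0.06 m and height (world z) of cap_mid below 0.045 m), for 0.2 s.
2. all plates present are seated on the hub, colours alternating, orange tabs to the orange mark's side and blue tabs to the blue mark's side (horizontal distance between each of orange1, orange2, orange3, blue1, blue2, blue3 and hub_seat below 0.005 m and z of each of orange1, orange2, orange3, blue1, blue2, blue3 in the frame of hub_seat below 0.0335 m and angle between the z axis of each of orange1, orange2, orange3, blue1, blue2, blue3 and the z axis of hub_seat, either way round below 0.08 rad and x of each of orange1_tab, orange2_tab, orange3_tab in the frame of hub_seat above 0.029 m and x of each of blue1_tab, blue2_tab, blue3_tab in the frame of hub_seat below -0.029 m and distance between orange1 and orange2 above 0.009 m and distance between each of orange1, orange2 and orange3 above 0.009 m and distance between blue1 and blue2 above 0.009 m and distance between each of blue1, blue2 and blue3 above 0.009 m), for 0.3 s.
3. the plunger is pressed right down to its second stop (within about 1 mm) (value of joint plunger_soft above 0.004 m and value of joint plunger_stiff above 0.0038 m), for 0.1 s.
At the end, for the whole second after the job is handed in: Cap upright on the hub (8 mm, mouth under 40 mm above the seat); every plate on the hub (5 mm, 0.08 rad of flat, underside under 33.5 mm above the seat), no two of one colour adjacent, tabs 29 mm out to their mark's side; plunger up (under 2 and 1.5 mm) (all of step 2 and horizontal distance between cap and hub_seat below 0.008 m and z of cap in the frame of hub_seat below 0.04 m and angle between the z axis of cap and the z axis of hub_seat, either way round below 0.15 rad and value of joint plunger_soft below 0.002 m and value of joint plunger_stiff below 0.0015 m); the robot touches nothing.
It fails at once if the screwdriver is pushed more than 60 mm (distance of screwdriver from where it was at the start of the episode above 0.06 m).
It fails at once if the glue is pushed more than 60 mm (distance of glue from where it was at the start of the episode above 0.06 m).
It fails at once if the tape is pushed more than 60 mm (distance of tape from where it was at the start of the episode above 0.06 m).
It fails at once if the gear is pushed more than 60 mm (distance of gear from where it was at the start of the episode above 0.06 m).
Of orange1, orange2, orange3 only 2 to 3 are there at a start; the rules pass over those that are not, and their reading is None.
Of blue1, blue2, blue3 only 2 to 3 are there at a start; the rules pass over those that are not, and their reading is None.
At some moment in a run one of orange1, orange2, orange3, blue1, blue2, blue3 may be knocked a few centimetres aside while the robot is not near it.
It also fails if it takes over 208 s, if anything falls off the work surface, if the arm or the gripper's body presses on something with over 40 N, if the wrist force passes 120 N, or if a joint passes its speed limit or range.

## Robot

A 6-joint arm with a two-finger parallel gripper is mounted at the origin on the work surface. World frame = base frame: x ahead of the robot, y to its left, z up, the work surface at z = 0. Lengths are in m, angles in rad, forces in N, time in s.
With the tool pointing down it reaches from about 0.425 to 0.95 m from the base axis. Payload 3.5 kg.
Tool frame: the origin (TCP) lies at the very end of the fingers, on their centre line; the grasp point (between the pads) lies ctrl.pinch_z behind it (ctrl.pinch_z is the distance from the TCP to the grasp point, in m); z points along the fingers, y is the line along which they close (so a half turn about z gives the same grasp; the last joint's range is limited). The gripper opens to 85 mm and grips with 20 to 120 N. Pads are 22 mm wide; open, the fingers measure 114 mm over their backs; the gripper's body (76 mm by 85 mm) begins 54 mm behind the grasp point. The pads swing forward as they close: fully open they stand 13 mm farther back than shut.
Start: joints at [-1.326, 0.286, 1.577, -0, 1.279, -0.15], TCP at [0.26, -0.623, 0.231] pointing down, gripper open.
Joint ranges: [-2.77, 2.77], [-0.9, 2.22], [0.21, 2.48], [-1.53, 4.67], [0.24, 2.81], [-2.84, 2.84]. Speed limits (rad/s): [2.79, 2.79, 3.14, 3.14, 3.14, 3.14].

## Interface

Orientations are given as a unit quaternion [x, y, z, w].
In Python, from plant import ctrl gives the robot as it stands.
- The arm moves only by the shell command python3 -m inch [FORCE], which reads ROWS from standard input. ROWS is a JSON list of rows, 1 to 10 of them, each of 7 numbers: dx, dy, dz in a scale on which 1.0 is 0.8 m, then a rotation vector rx, ry, rz in parts of the range, where 1.0 means 4 rad, then the opening from 0.0 (shut) to 1.0 (fully open); each row is the pose to reach, as a shift and turn from the pose commanded when the command began, along the tool's axes at that moment; what a row does not reach only later rows make up. A row lasts 1/8 s, in which the tool goes at most 0.0625 m and 0.188 rad, less where a joint would pass 70% of its speed; a pose out of reach is approached as far as the arm can. The fingers move at their own pace and stop on an object; FORCE is the grip in N (left out, the last holds). Time passes only in rows, so rows that do not move let the fingers close. It prints the time, the measured TCP pose, the force, the opening and the grip force at its end. A shift or turn number past 1, either way, is cut back to 1. Input that does not fit is refused with a message, and nothing moves.
- ctrl.get_state(): the state, without advancing time (a new reading comes with each control period).
- ctrl.read_camera(name): name is "scene" or "side" or "wrist"; returns a dict with "pixels" (384x512x3 uint8, red, green, blue), "camera_matrix" (3x3 intrinsics, pixels), "dist_coeffs" ([k1, k2, p1, p2, k3] as OpenCV has them; the pictures are not rectified), "xyz" and "orientation" of the camera in the world. Camera axes: x right, y down, z forward; pixel columns grow to the right and rows downward; lengths in m; the calibration is good to about 2 mm. A picture is of the moment at which its call begins. There is no depth.
- ctrl.sign_off(): hands the job in; it is judged then, once.
Trained networks look in the newest picture that a camera, given by its name, has taken for a name from the list of things; names that differ only in an ending like _2 or _b are one class to them, and where a whole thing is asked for, a point or a joint stands for the part that bears it (a point fixed in the world has none). Each returns a list of dicts, best first, with "conf" (0 to 1); they miss things now and then, are a little off and sometimes report something else, mostly with a low value. They report only what shows in the picture. A call takes as long as a camera call. They do not tell look-alikes from the thing itself.
- ctrl.recognise(camera, thing): "position" ([x, y, z] in m, in world coordinates, good to about 4 mm: the middle of the surface that is visible of it).
- ctrl.masks_of(camera, thing): "region" (384x512 bool, what is visible of it).
- ctrl.mark_of(camera, thing): "position" ([x, y, z] in m, in world coordinates, good to about 4 mm: a listed point, or the origin of a listed thing).
The state is a dict: "time": time; "qpos": joint angles; "dq": joint speeds; "joint_efforts": joint torques, N m; "eef_pos": TCP position; "tcp_rot": TCP orientation; "contact_force": force on the tool from outside, world axes, zero at the start; "wrist_torque": the same for the moment, N m; "opening": opening from 0.0 (shut) to 1.0 (fully open); "finger_force": force on a finger pad.
Only numpy, scipy, OpenCV 4.12 (cv2) and the standard library are available. Lean on these libraries where they do the work, as an engineer would, in place of code of your own. Each camera call takes 0.05 s, during which the arm holds its last target. There are 200 camera calls.

## Working session

There is one attempt and no reset: what is moved stays moved. The work goes in short steps, Python scripts to look and compute and a shell command to move; the robot and the scene stay as the last step left them, time stands still between calls to the robot, and variables do not carry over. Pictures are saved under pics/ and viewed, at most 14 in all, crops included, and the job is handed in when it is done.

```bash
ls; mkdir -p pics
python3 - <<'E'
from plant import ctrl
import cv2,numpy as np
print(ctrl.pinch_z); s=ctrl.get_state(); print(s)
for c in ["scene","side","wrist"]:
    r=ctrl.read_camera(c); cv2.imwrite(f"pics/{c}0.png",r["pixels"][:,:,::-1]); print(c,r["camera_matrix"],r["dist_coeffs"],r["xyz"],r["orientation"])
a=cv2.imread("pics/scene0.png");b=cv2.imread("pics/side0.png")
cv2.imwrite("pics/s1.png",cv2.resize(a,(800,600),interpolation=cv2.INTER_CUBIC));cv2.imwrite("pics/s2.png",cv2.resize(b,(800,600),interpolation=cv2.INTER_CUBIC))
for c in ["scene","side"]:
  for n in ["orange1","blue1","cap","hub","bin","glue","tape","gear","screwdriver","orange1_tab","blue1_tab"]:
    print(c,n,[(round(d["conf"],2),np.round(d["position"],3).tolist()) for d in ctrl.mark_of(c,n)])
E
```

```text
pics
0.0187
{'time': 0.0, 'qpos': array([-1.32601362e+00,  2.87170113e-01,  1.57822855e+00,  9.78091156e-06,
        1.27860148e+00, -1.50009312e-01]), 'dq': array([ 0.00153373,  0.0003054 ,  0.00175506,  0.00011893, -0.00046442,
       -0.00029295]), 'joint_efforts': array([ 6.05627920e-04, -4.05983770e+01, -2.92624515e+01, -1.04260180e-04,
        5.85809466e-03,  5.33632445e-07]), 'eef_pos': array([ 0.25947318, -0.62240041,  0.22991631]), 'tcp_rot': array([ 9.80580154e-01,  1.96115049e-01, -5.23440948e-05, -1.20261871e-03]), 'contact_force': array([-0.5964326 ,  0.35566832, -0.0576807 ]), 'wrist_torque': array([-0.01366276,  0.0400317 , -0.00130968]), 'finger_force': 0.0, 'opening': 1.0018653145953988}
scene [[352.11344181   0.         253.70669382]
 [  0.         352.11344181 194.29461583]
 [  0.           0.           1.        ]] [-0.10919452  0.          0.          0.          0.        ] [0.98458521 0.18731478 0.84711776] [ 0.5348002   0.80436775 -0.21731603 -0.14055257]
side [[375.09497603   0.         258.42409421]
 [  0.         375.09497603 187.63418147]
 [  0.          
[... 1322 characters left out ...]
.367, -0.001]), (0.72, [0.566, -0.191, 0.001]), (0.55, [0.481, 0.321, 0.002])]
side blue1 [(0.87, [0.55, 0.192, 0.002]), (0.54, [0.487, -0.335, -0.001])]
side cap [(0.56, [0.46, -0.028, 0.05])]
side hub [(0.73, [0.51, 0.339, 0.004]), (0.58, [0.458, -0.03, -0.005])]
side bin [(0.63, [0.622, -0.017, -0.0]), (0.52, [0.481, 0.321, 0.004])]
side glue [(0.67, [0.644, 0.318, 0.003])]
side tape [(0.67, [0.656, -0.333, 0.0])]
side gear [(0.75, [0.662, 0.156, 0.001]), (0.41, [0.576, 0.214, 0.001])]
side screwdriver [(0.9, [0.774, 0.031, -0.002])]
side orange1_tab [(0.27, [0.662, 0.155, 0.002]), (0.26, [0.621, -0.021, 0.0])]
side blue1_tab [(0.74, [0.547, 0.192, 0.004]), (0.6, [0.503, -0.358, -0.002])]
```

View pics/s1.png

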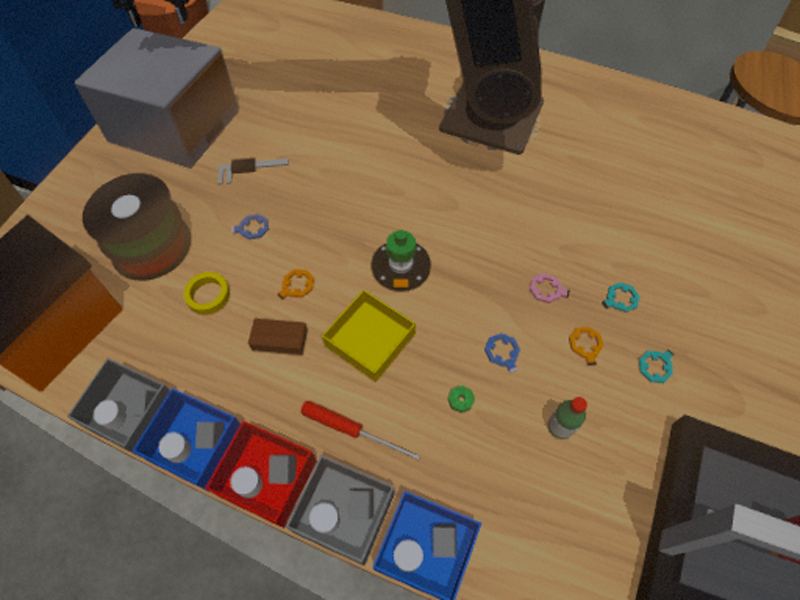

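View pics/s2.png

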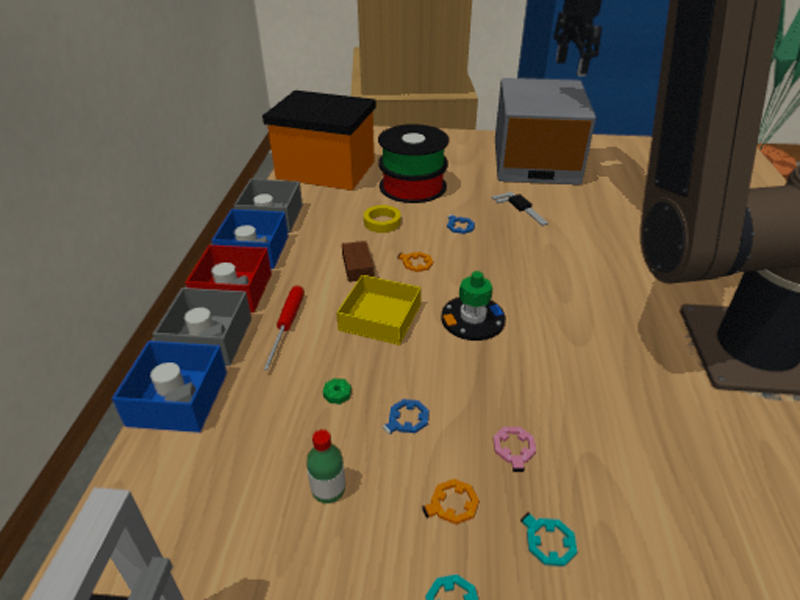

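The scene view (800x600 px) shows the cap on the hub at (400,245), with the orange mark below it at (400,283). The bin is at (369,335).

What could be taken for a plate:
- **Orange:** (298,283) and (586,344), both with black tips.
- **Blue:** (254,227) and (503,350), both with white tips.
- **Look-alikes to leave:** pink at (548,288), turquoise at (622,297) and (656,366).
- **Other green or yellow things:** gear at (461,399), glue at (566,415), spools at (137,225), and the yellow tape ring at (206,292).

The side view agrees, so there are 2 orange and 2 blue plates. For the first reach I choose the green cap on the hub.

```bash
cat > h.py <<'E'
from plant import ctrl
import cv2,numpy as np
from scipy.spatial.transform import Rotation as R
from scipy.optimize import minimize
def cam(n):
    return ctrl.read_camera(n)
def proj(r,P):
    Rc=R.from_quat(r["orientation"]).as_matrix(); rv=cv2.Rodrigues(Rc.T)[0]
    return cv2.projectPoints(np.float64(P).reshape(-1,1,3),rv,-Rc.T@r["xyz"],r["camera_matrix"],r["dist_coeffs"])[0].reshape(-1,2)
def ray(r,px):
    u=cv2.undistortPoints(np.float64(px).reshape(-1,1,2),r["camera_matrix"],r["dist_coeffs"]).reshape(-1,2)
    return R.from_quat(r["orientation"]).apply(np.c_[u,np.ones(len(u))])
def plane(r,px,z):
    d=ray(r,px); o=np.array(r["xyz"]); return o+d*((z-o[2])/d[:,2])[:,None]
def tri(r1,p1,r2,p2):
    d1=ray(r1,p1)[0];d2=ray(r2,p2)[0];o1=np.array(r1["xyz"]);o2=np.array(r2["xyz"])
    t=np.linalg.lstsq(np.c_[d1,-d2],o2-o1,rcond=None)[0]; a=o1+t[0]*d1;b=o2+t[1]*d2
    return (a+b)/2,np.linalg.norm(a-b)
HUE=dict(orange=(8,22,120),blue=(105,120,90),green=(50,75,90),red=(174,6,120),yellow=(25,33,120))
def mask(r,c):
    h=cv2.cvtColor(r["pixels"],cv2.COLOR_RGB2HSV).astype(int); a,b,s=HUE[c]
    H=h[...,0]; m=((H>=a)&(H<=b)) if a<b else ((H>=a)|(H<=b))
    return (m&(h[...,1]>s)&(h[...,2]>50)).astype(np.uint8)
def near(m,p,rad):
    k=np.zeros_like(m); cv2.circle(k,tuple(int(v) for v in p),int(rad),1,-1); return m&k
a=np.radians(22.5+45*np.arange(8)); OCT=np.c_[np.cos(a),np.sin(a)]*.028/np.cos(np.pi/8)
TAB=np.array([[.02,-.007],[.042,-.007],[.042,.007],[.02,.007]])
CIR=np.c_[np.cos(a),np.sin(a)]
def fit(r,c,x,y,z0=0.0,tip=.036):
    """pose (x,y,yaw) of a plate of colour c near x,y, by silhouette overlap"""
    S=4; rad=np.linalg.norm(np.diff(proj(r,[[x,y,z0],[x+.05,y,z0]]),axis=0))*1.2
    m0=near(mask(r,c),proj(r,[[x,y,z0]])[0],rad+4)
    if m0.sum()<15: return None
    ys,xs=np.nonzero(m0); p=plane(r,np.c_[xs,ys],z0+.003)[:,:2]; ctr=p.mean(0)
    x0,y0,x1,y1=xs.min()-12,ys.min()-12,xs.max()+13,ys.max()+13
    x0=max(x0,0);y0=max(y0,0);x1=min(x1,512);y1=min(y1,384)
    m=cv2.resize(m0[y0:y1,x0:x1],None,fx=S,fy=S,interpolation=cv2.INTER_NEAREST)
    def draw(pl,q,zs):
        cs,sn=np.cos(q[2]),np.sin(q[2]); w=pl@np.array([[cs,sn],[-sn,cs]])+q[:2]; out=[]
        for z in zs:
            im=np.zeros_like(m); pp=(proj(r,np.c_[w,np.full(len(w),z)])-[x0,y0]+.5)*S-.5
            cv2.fillPoly(im,[np.round(pp*16).astype(np.int32)],1,shift=4); out.append(im)
        return out
    tb=TAB.copy(); tb[1:3,0]=tip; tp=TAB.copy(); tp[[0,3],0]=tip; tp[1:3,0]=.043
    def cost(q):
        zs=(z0,z0+.003,z0+.006)
        o=np.maximum.reduce(draw(OCT,q,zs)+draw(tb,q,zs)); bore=np.maximum.reduce(draw(CIR*.0205,q,zs)); dc=np.maximum.reduce(draw(tp,q,zs))
        ok=(bore==0)&((dc==0)|(o>0)); i=((o>0)&(m>0)&ok).sum(); u=(((o>0)|(m>0))&ok).sum()
        return -i/max(u,1)
    best=None
    for k in range(24):
        q=np.r_[ctr,k*np.pi/12]; v=cost(q)
        if best is None or v<best[0]: best=(v,q)
    q=best[1]
    for st in (.006,.002):
        sim=np.array([q]+[q+d for d in np.diag([st,st,st*40])]); s=minimize(cost,q,method="Nelder-Mead",options=dict(initial_simplex=sim,maxiter=90,xatol=1e-4,fatol=1e-4)); q=s.x
    return np.r_[q[:2],np.arctan2(np.sin(q[2]),np.cos(q[2])),-s.fun]
def yawof(q): 
    v=R.from_quat(q).apply([1,0,0]); return np.arctan2(v[1],v[0])
def go(x,y,z,yaw):
    """tool-axis shift & turn from measured pose; yaw modulo pi choices handled by caller"""
    s=ctrl.get_state(); T=R.from_quat(s["tcp_rot"]); d=T.inv().apply(np.array([x,y,z])-s["eef_pos"])
    dest=R.from_euler("z",yaw)*R.from_quat([1,0,0,0]); rv=(T.inv()*dest).as_rotvec()
    q6=np.arctan2(y,x)+np.pi/2-yaw
    print("to",np.round([x,y,z,yaw],4),"row",np.round(d,4).tolist(),np.round(rv,3).tolist(),"q6~",round(q6,2),"dist",round(np.linalg.norm(d),3))
def st():
    s=ctrl.get_state(); print("t",round(s["time"],2),"tcp",np.round(s["eef_pos"],4),"yaw",round(yawof(s["tcp_rot"]),4),"q1,q6",np.round(s["qpos"][[0,5]],3),"F",np.round(s["contact_force"],1),"open",round(s["opening"],3),"grip",round(s["finger_force"],1))
E
python3 - <<'E'
from h import *
st(); s=ctrl.get_state(); print("yaw check",s["qpos"][0]-s["qpos"][5]+np.pi/2)
A=cam("scene");B=cam("side"); k=1.5625
for n,c,p,q in [("or1","orange",(298,283),(417,261)),("or2","orange",(586,344),(453,502)),("bl1","blue",(254,227),(461,225)),("bl2","blue",(503,350),(408,417))]:
    pa=plane(A,[np.array(p)/k],0)[0]; pb=plane(B,[np.array(q)/k],0)[0]
    t=tri(A,np.array(p)/k,B,np.array(q)/k)
    print(n,"tri",np.round(t[0],3),round(t[1],4),"A",np.round(fit(A,c,*pa[:2]),3),"B",np.round(fit(B,c,*pb[:2]),3))
def cen(r,c,p,rad):
    m=near(mask(r,c),p,rad); ys,xs=np.nonzero(m); return np.array([xs.mean(),ys.mean()]),len(xs),ys.min(),xs
for c,p,q,rad in [("green",(400,247),(476,288),16),("orange",(400,283),(449,320),7),("yellow",(369,335),(380,308),40)]:
    a_=cen(A,c,np.array(p)/k,rad);b_=cen(B,c,np.array(q)/k,rad); t=tri(A,a_[0],B,b_[0]); print(c,a_[:2],b_[:2],np.round(t[0],4),round(t[1],4))
t=tri(A,np.array((400,233))/k,B,np.array((477,274))/k);print("knob top",np.round(t[0],3),t[1])
bm=cen(B,"blue",np.array((495,310))/k,6); om=cen(B,"orange",np.array((449,320))/k,7)
oa=cen(A,"orange",np.array((400,283))/k,7)
print("blue mark B",plane(B,[bm[0]],.011),"orange B",plane(B,[om[0]],.011),"orange A",plane(A,[oa[0]],.011))
crop=A["pixels"][125:260,130:460]; cv2.imwrite("pics/crop1.png",cv2.resize(crop,(792,324),interpolation=cv2.INTER_CUBIC)[:,:,::-1])
E
```

```text
t 1.25 tcp [ 0.2596 -0.6231  0.2313] yaw 0.3948 q1,q6 [-1.326 -0.15 ] F [ 0.8  0.6 -0. ] open 0.998 grip 0.0
yaw check 0.3948307736407368
or1 tri [ 0.567 -0.188  0.004] 0.0001 A [ 0.567 -0.191 -0.427  0.169] B [ 0.564 -0.191  0.194  0.091]
or2 tri [0.485 0.325 0.002] 0.0009 A [0.479 0.322 0.431 0.193] B [0.481 0.329 2.897 0.13 ]
bl1 tri [ 0.484 -0.331  0.002] 0.0013 A [ 0.492 -0.323 -3.095  0.135] B [ 0.486 -0.334 -0.938  0.755]
bl2 tri [0.552 0.195 0.003] 0.0009 A [0.551 0.192 0.808 0.752] B [0.553 0.193 0.795 0.822]
green (array([256.24074074, 155.48611111]), 216) (array([304.03333333, 185.40277778]), 360) [ 0.4583 -0.0321  0.0662] 0.0054
orange (array([255.84313725, 182.01960784]), 102) (array([286.10958904, 204.49315068]), 73) [ 0.503  -0.0149  0.0099] 0.0013
yellow (array([236.27985303, 213.64298836]), 1633) (array([242.40411765, 197.56529412]), 1700) [ 0.6201 -0.0215  0.0201] 0.0033
knob top [ 0.459 -0.033  0.097] 0.002557372131035364
blue mark B [[ 0.42009159 -0.04750618  0.011     ]] orange B [[ 0.50349277 -0.01290351  0.011     ]] orange A [[ 0.50302289 -0.01496049  0.011     ]]
```

View pics/crop1.png

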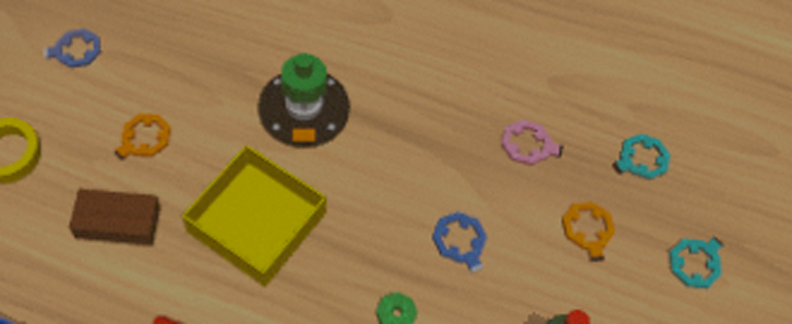

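The crop confirms the choice: cap on the hub at (303,75), orange plates at (147,133) and (588,225), blue plates at (78,47) and (460,238); pink and turquoise stay. The measured cap (0.4585, -0.032, knob top 0.097) agrees with the text. Hub yaw is about 0.385 rad.

```bash
sed -i 's/orange=(8,22,120)/orange=(8,20,190)/' h.py
python3 - <<'E'
from h import *
go(.4585,-.032,.2,.395); go(.4585,-.032,.080,.395)
A=cam("scene");B=cam("side"); k=1.5625
for r,p in ((A,(298,283)),(B,(417,261)),(A,(260,330))):
    print(cv2.cvtColor(r["pixels"],cv2.COLOR_RGB2HSV)[int(p[1]/k)-6:int(p[1]/k)+7:3,int(p[0]/k)-9:int(p[0]/k)+10:3].reshape(-1,3)[::3].tolist())
for n,c,p in [("or1","orange",(.566,-.19)),("or2","orange",(.481,.323)),("bl1","blue",(.486,-.334))]:
    print(n,"A",fit(A,c,*p),"B",fit(B,c,*p))
E
```

```text
to [ 0.4585 -0.032   0.2     0.395 ] row [0.4109, -0.4691, 0.0313] [0.0, 0.0, -0.0] q6~ 1.11 dist 0.624
to [ 0.4585 -0.032   0.08    0.395 ] row [0.4109, -0.4691, 0.1513] [0.0, 0.0, -0.0] q6~ 1.11 dist 0.642
[[17, 119, 163], [18, 255, 157], [17, 149, 161], [17, 122, 163], [17, 143, 146], [18, 255, 162], [16, 120, 161], [17, 255, 151], [16, 130, 163], [18, 255, 142], [18, 255, 161], [15, 229, 127]]
[[16, 123, 135], [17, 181, 166], [17, 123, 156], [15, 255, 126], [15, 255, 137], [17, 255, 165], [17, 124, 161], [17, 124, 156], [17, 155, 163], [14, 223, 112], [16, 157, 145], [17, 128, 159]]
[[17, 129, 156], [12, 179, 91], [11, 171, 94], [11, 162, 93], [12, 168, 91], [17, 129, 130], [12, 167, 96], [16, 114, 164], [13, 170, 90], [12, 183, 88], [13, 166, 95], [10, 172, 95]]
or1 A [ 0.5655961  -0.19092851 -0.43502981  0.84792123] B [ 0.56759739 -0.19074888 -0.45418537  0.86592179]
or2 A [0.48114686 0.32311414 0.4799617  0.86410256] B [0.48315173 0.32278579 0.47892708 0.91814947]
bl1 A [ 0.48837936 -0.31753033 -0.97060138  0.13754976] B [ 0.48601887 -0.33384236 -0.92694503  0.77786088]
```

The rows are not in the units I measure in: shifts go in shares of 0.8 m and turns go in shares of 4 rad. I convert before sending: -0.469 m is -0.5863, 0.411 m is 0.5138.

```bash
echo '[[0.5138, -0.5863, 0.0388, 0, 0, 0, 1], [0.5138, -0.5863, 0.0388, 0, 0, 0, 1], [0.5138, -0.5863, 0.0388, 0, 0, 0, 1], [0.5138, -0.5863, 0.0388, 0, 0, 0, 1], [0.5138, -0.5863, 0.0388, 0, 0, 0, 1], [0.5138, -0.5863, 0.0388, 0, 0, 0, 1], [0.5138, -0.5863, 0.0388, 0, 0, 0, 1], [0.5138, -0.5863, 0.0388, 0, 0, 0, 1], [0.5138, -0.5863, 0.0388, 0, 0, 0, 1], [0.5138, -0.5863, 0.0388, 0, 0, 0, 1]]' | python3 -m inch 40
echo '[[0, 0, 0, 0, 0, 0, 0.7], [0, 0, 0, 0, 0, 0, 0.7], [0, 0, 0, 0, 0, 0, 0.7]]' | python3 -m inch
python3 - <<'E'
from h import *
st(); W=cam("wrist"); cv2.imwrite("pics/w1.png",W["pixels"][:,:,::-1])
m=near(mask(W,"green"),proj(W,[[.4585,-.032,.09]])[0],60); ys,xs=np.nonzero(m); print(proj(W,[[.4585,-.032,.098]]),xs.mean(),ys.mean())
go(.4585,-.032,.080,.395)
E
```

```text
time: 2.7
eef_pos: [0.4591, -0.0301, 0.2008]
tcp_rot: [0.981, 0.196, 0.001, 0.0]
contact_force: [0.0, -0.8, -0.4]
opening: 1.003
finger_force: 0.0
time: 3.08
eef_pos: [0.4585, -0.0333, 0.2005]
tcp_rot: [0.981, 0.195, 0.0, 0.0]
contact_force: [0.1, 1.0, -0.8]
opening: 0.701
finger_force: 0.0
t 3.08 tcp [ 0.4585 -0.0333  0.2005] yaw 0.3927 q1,q6 [-0.294  0.885] F [ 0.1  1.  -0.8] open 0.701 grip 0.0
[[254.93137275 193.37461911]] 253.5647688192587 183.4222392051968
to [ 0.4585 -0.032   0.08    0.395 ] row [0.0005, -0.0013, 0.1205] [0.0, -0.0, -0.003] q6~ 1.11 dist 0.12
```

View pics/w1.png

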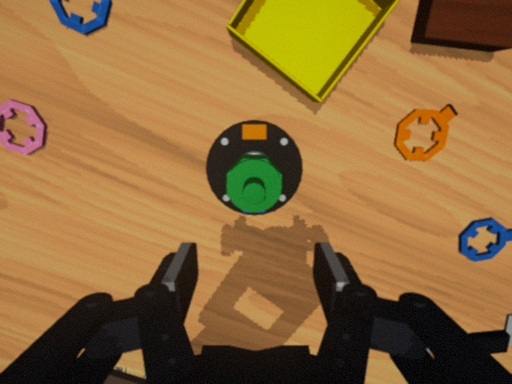

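The wrist view shows the knob at (254,189), with the orange mark straight up at (254,131). So the tool is aligned with the hub and I can descend onto the knob.

Scaled: 0.12 m is 0.15, 0.1 m is 0.125.

```bash
echo '[[0.0025, -0.0013, 0.075, 0, 0, 0, 0.7], [0.0025, -0.0013, 0.125, 0, 0, 0, 0.7], [0.0025, -0.0013, 0.15, 0, 0, 0, 0.7], [0.0025, -0.0013, 0.15, 0, 0, 0, 0.7], [0.0025, -0.0013, 0.15, 0, 0, 0, 0], [0.0025, -0.0013, 0.15, 0, 0, 0, 0], [0.0025, -0.0013, 0.15, 0, 0, 0, 0], [0.0025, -0.0013, 0.15, 0, 0, 0, 0], [0.0025, -0.0013, 0.15, 0, 0, 0, 0]]' | python3 -m inch 40
echo '[[0, 0, -0.0625, 0, 0, 0, 0], [0, 0, -0.125, 0, 0, 0, 0], [0, 0, -0.125, 0, 0, 0, 0], [0, 0, -0.125, 0, 0, 0, 0]]' | python3 -m inch
python3 - <<'E'
from h import *
st(); go(.62,-.0205,.18,.395); go(.62,-.0205,.034,.395)
A=cam("scene"); m=mask(A,"green"); ys,xs=np.nonzero(near(m,(256,150),40)); print(len(xs),xs.mean(),ys.mean())
W=cam("wrist"); cv2.imwrite("pics/w2.png",W["pixels"][:,:,::-1])
E
```

```text
time: 4.25
eef_pos: [0.4608, -0.0305, 0.081]
tcp_rot: [0.981, 0.196, 0.001, 0.0]
contact_force: [1.4, 0.1, 1.2]
opening: 0.21
finger_force: 39.0
time: 4.75
eef_pos: [0.4593, -0.03, 0.1793]
tcp_rot: [0.981, 0.196, -0.001, -0.001]
contact_force: [-0.6, 0.0, -0.2]
opening: 0.214
finger_force: 39.1
t 4.75 tcp [ 0.4593 -0.03    0.1793] yaw 0.3949 q1,q6 [-0.286  0.89 ] F [-0.6  0.  -0.2] open 0.214 grip 39.1
to [ 0.62   -0.0205  0.18    0.395 ] row [0.152, 0.053, -0.0009] [-0.001, 0.001, -0.0] q6~ 1.14 dist 0.161
to [ 0.62   -0.0205  0.034   0.395 ] row [0.1522, 0.0532, 0.1451] [-0.001, 0.001, -0.0] q6~ 1.14 dist 0.217
238 257.3487394957983 134.55042016806723
```

View pics/w2.png

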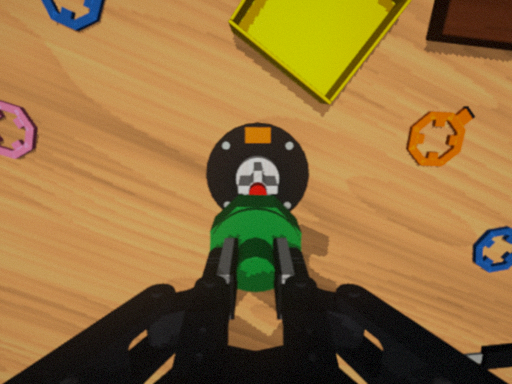

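The cap is held. The hub cross is bare at (258,178), with the red plunger at (258,190). Next it goes into the bin.

Scaled: 0.152 m is 0.19, 0.144 m is 0.18.

```bash
echo '[[0.075, 0.025, 0, 0, 0, 0, 0], [0.1375, 0.05, 0, 0, 0, 0, 0], [0.19, 0.0663, 0, 0, 0, 0, 0], [0.19, 0.0663, 0, 0, 0, 0, 0], [0.19, 0.0663, 0.075, 0, 0, 0, 0], [0.19, 0.0663, 0.1375, 0, 0, 0, 0], [0.19, 0.0663, 0.175, 0, 0, 0, 0], [0.19, 0.0663, 0.18, 0, 0, 0, 0], [0.19, 0.0663, 0.18, 0, 0, 0, 0]]' | python3 -m inch
echo '[[0, 0, 0, 0, 0, 0, 0.45], [0, 0, 0, 0, 0, 0, 0.45], [0, 0, -0.0375, 0, 0, 0, 0.45], [0, 0, -0.1125, 0, 0, 0, 0.45], [0, 0, -0.175, 0, 0, 0, 0.66], [0, 0, -0.175, 0, 0, 0, 0.66]]' | python3 -m inch
python3 - <<'E'
from h import *
st(); go(.44,-.035,.2,.395)
A=cam("scene");B=cam("side")
print([ (d["conf"],np.round(d["position"],3)) for c in ("scene","side") for d in ctrl.mark_of(c,"cap")])
E
```

```text
time: 5.98
eef_pos: [0.6194, -0.0207, 0.0356]
tcp_rot: [0.981, 0.196, -0.001, -0.0]
contact_force: [0.2, 1.0, -0.5]
opening: 0.211
finger_force: 42.8
time: 6.72
eef_pos: [0.6244, -0.0214, 0.1837]
tcp_rot: [0.981, 0.196, 0.006, 0.002]
contact_force: [-0.0, 0.7, 0.7]
opening: 0.658
finger_force: 0.0
t 6.72 tcp [ 0.6244 -0.0214  0.1837] yaw 0.395 q1,q6 [-0.197  0.979] F [-0.   0.7  0.7] open 0.658 grip 0.0
to [ 0.44  -0.035  0.2    0.395] row [-0.1752, -0.0583, -0.0186] [0.007, -0.011, -0.0] q6~ 1.1 dist 0.186
[(0.67, array([ 0.617, -0.024,  0.002])), (0.52, array([ 0.621, -0.019,  0.004]))]
```

Scaled: -0.158 m is -0.1975, -0.06 m is -0.075.

```bash
echo '[[-0.075, -0.025, -0.0088, 0, 0, 0, 0.7], [-0.15, -0.05, -0.0175, 0, 0, 0, 0.7], [-0.1975, -0.0663, -0.0225, 0, 0, 0, 0.7], [-0.1975, -0.0663, -0.0225, 0, 0, 0, 0.7], [-0.1975, -0.0663, -0.0225, 0, 0, 0, 0.7], [-0.1975, -0.0663, -0.0225, 0, 0, 0, 0.7]]' | python3 -m inch
cat >> h.py <<'E'
def cen(m):
    ys,xs=np.nonzero(m); return (np.array([xs.mean(),ys.mean()]),len(xs)) if len(xs) else (None,0)
E
python3 - <<'E'
from h import *
st()
for i in range(2):
  W=cam("wrist"); h=np.array([.4585,-.031])
  r,n=cen(near(mask(W,"red"),proj(W,[[*h,.072]])[0],25)); P=plane(W,[r],.072)[0]; print("plunger",n,r,P)
  om,n1=cen(near(mask(W,"orange"),proj(W,[[h[0]+.042,h[1]+.017,.011]])[0],15)); bm,n2=cen(near(mask(W,"blue"),proj(W,[[h[0]-.042,h[1]-.017,.011]])[0],15))
  po=plane(W,[om],.011)[0]; print("orange",n1,om,po,"yaw",np.arctan2(*(po-P)[1::-1]))
  if n2: pb=plane(W,[bm],.011)[0]; print("blue",n2,pb,"yaw",np.arctan2(*(po-pb)[1::-1]),"mid",(po+pb)/2)
A=cam("scene");B=cam("side")
a_,n=cen(near(mask(A,"red"),proj(A,[[*h,.07]])[0],7));b_,n2=cen(near(mask(B,"red"),proj(B,[[*h,.07]])[0],7)); print(n,n2,a_,b_, tri(A,a_,B,b_) if n and n2 else 0)
c=W["pixels"][90:290,150:360]; cv2.imwrite("pics/w3.png",cv2.resize(c,None,fx=2.8,fy=2.8,interpolation=cv2.INTER_CUBIC)[:,:,::-1])
E
```

```text
time: 7.68
eef_pos: [0.4553, -0.0327, 0.1939]
tcp_rot: [0.981, 0.196, -0.0, -0.0]
contact_force: [0.2, 0.3, -0.1]
opening: 0.702
finger_force: 0.0
t 7.67 tcp [ 0.4553 -0.0327  0.1939] yaw 0.395 q1,q6 [-0.295  0.881] F [ 0.2  0.3 -0.1] open 0.702 grip 0.0
plunger 243 [255.69135802 183.18106996] [ 0.45862309 -0.03066629  0.072     ]
orange 406 [255.81034483 129.22660099] [ 0.49756823 -0.01471761  0.011     ] yaw 0.3886833521387723
blue 343 [ 0.41831661 -0.04738887  0.011     ] yaw 0.391019528880928 mid [ 0.45794242 -0.03105324  0.011     ]
plunger 243 [255.71193416 183.16460905] [ 0.45863848 -0.03067052  0.072     ]
orange 397 [255.96221662 129.37027708] [ 0.49749206 -0.01491119  0.011     ] yaw 0.3853316224674579
blue 344 [ 0.41834365 -0.04740976  0.011     ] yaw 0.3896133116053111 mid [ 0.45791786 -0.03116048  0.011     ]
28 35 [256.14285714 156.5       ] [304.22857143 184.65714286] (array([ 0.45945293, -0.03215753,  0.06666741]), np.float64(0.0009593230680270536))
```

View pics/w3.png

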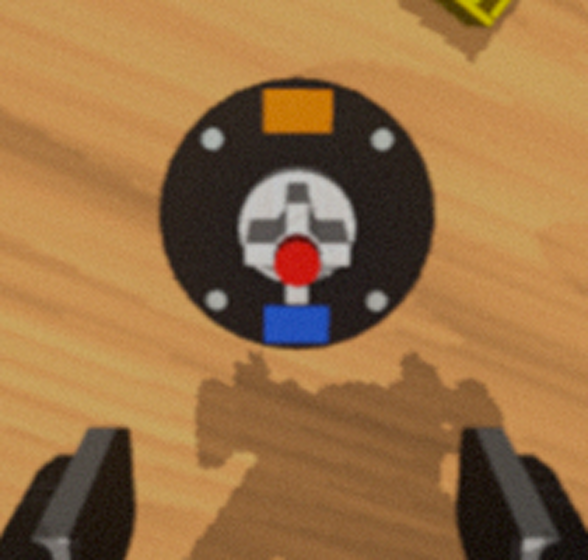

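The bare hub is upright at (297,260) in the crop, with its ribs aligned to the marks. Hub at (0.4583, -0.0309), yaw 0.39. Next is orange1.

Run:
```python
from h import *
go(.566,-.191,.18,-.445)
```

```text
to [ 0.566 -0.191  0.18  -0.445] row [0.0415, 0.1889, 0.014] [-0.0, 0.001, 0.84] q6~ 1.69 dist 0.194
```

Scaled: 0.189 m is 0.2363, 0.041 m is 0.0513, 0.84 rad is 0.21.

```bash
echo '[[0.0513, 0.2363, 0.0175, 0, 0, 0.21, 0.8], [0.0513, 0.2363, 0.0175, 0, 0, 0.21, 0.8], [0.0513, 0.2363, 0.0175, 0, 0, 0.21, 0.8], [0.0513, 0.2363, 0.0175, 0, 0, 0.21, 0.8], [0.0513, 0.2363, 0.0175, 0, 0, 0.21, 0.8], [0.0513, 0.2363, 0.0175, 0, 0, 0.21, 0.8], [0.0513, 0.2363, 0.0175, 0, 0, 0.21, 0.8]]' | python3 -m inch
python3 - <<'E'
from h import *
st(); W=cam("wrist"); f=fit(W,"orange",.566,-.191); print(f); go(f[0],f[1],.03,f[2]);
E
```

```text
time: 8.75
eef_pos: [0.5652, -0.1912, 0.1802]
tcp_rot: [0.976, -0.22, -0.0, -0.0]
contact_force: [0.1, 0.4, 0.1]
opening: 0.798
finger_force: 0.0
t 8.75 tcp [ 0.5652 -0.1912  0.1802] yaw -0.4436 q1,q6 [-0.496  1.518] F [0.1 0.4 0.1] open 0.798 grip 0.0
[ 0.56509531 -0.18918919 -0.43814634  0.92746536]
to [ 0.5651 -0.1892  0.03   -0.4381] row [-0.0009, -0.0017, 0.1503] [-0.0, 0.0, -0.006] q6~ 1.69 dist 0.15
```

Scaled: 0.178 m is 0.2225, 0.17 m is 0.2125, -0.006 rad is -0.0015.

```bash
echo '[[-0.0013, -0.0025, 0.075, 0, 0, -0.0015, 0.78], [-0.0013, -0.0025, 0.15, 0, 0, -0.0015, 0.78], [-0.0013, -0.0025, 0.2125, 0, 0, -0.0015, 0.78], [-0.0013, -0.0025, 0.2225, 0, 0, -0.0015, 0.78], [-0.0013, -0.0025, 0.2225, 0, 0, -0.0015, 0.78]]' | python3 -m inch
echo '[[0, 0, 0.0013, 0, 0, 0, 0.78], [0, 0, 0.0025, 0, 0, 0, 0.78], [0, 0, 0.0038, 0, 0, 0, 0.78]]' | python3 -m inch
echo '[[0, 0, 0.0013, 0, 0, 0, 0.78], [0, 0, 0.0025, 0, 0, 0, 0.78], [0, 0, 0.0038, 0, 0, 0, 0.78]]' | python3 -m inch
python3 -c "
from h import *
st(); W=cam('wrist'); cv2.imwrite('pics/w4.png',W['pixels'][:,:,::-1])"
```

```text
time: 9.43
eef_pos: [0.5658, -0.1894, 0.0033]
tcp_rot: [0.976, -0.218, 0.001, 0.0]
contact_force: [-0.3, -0.2, 0.1]
opening: 0.78
finger_force: 0.0
time: 9.8
eef_pos: [0.5658, -0.1895, 0.0006]
tcp_rot: [0.976, -0.218, 0.001, 0.0]
contact_force: [0.9, 0.3, 0.0]
opening: 0.775
finger_force: 0.0
time: 10.18
eef_pos: [0.565, -0.1891, -0.0038]
tcp_rot: [0.976, -0.218, -0.0, -0.0]
contact_force: [0.4, -0.2, 0.6]
opening: 0.781
finger_force: 0.0
t 10.18 tcp [ 0.565  -0.1891 -0.0038] yaw -0.4392 q1,q6 [-0.493  1.517] F [ 0.4 -0.2  0.6] open 0.781 grip 0.0
```

Scaled: -0.13 m is -0.1625, -0.1 m is -0.125.

```bash
echo '[[0, 0, 0, 0, 0, 0, 0], [0, 0, 0, 0, 0, 0, 0], [0, 0, 0, 0, 0, 0, 0], [0, 0, 0, 0, 0, 0, 0]]' | python3 -m inch 40
python3 -c "
from h import *
st()"
echo '[[0, 0, -0.05, 0, 0, 0, 0], [0, 0, -0.125, 0, 0, 0, 0], [0, 0, -0.1625, 0, 0, 0, 0], [0, 0, -0.1625, 0, 0, 0, 0]]' | python3 -m inch
python3 -c "
from h import *
st(); W=cam('wrist'); cv2.imwrite('pics/w4.png',W['pixels'][:,:,::-1]); go(.4583,-.0309,.13,.39)"
```

```text
time: 10.72
eef_pos: [0.5653, -0.1892, -0.0035]
tcp_rot: [0.976, -0.218, 0.0, 0.0]
contact_force: [0.3, 0.3, 1.8]
opening: 0.64
finger_force: 42.3
t 10.72 tcp [ 0.5653 -0.1892 -0.0035] yaw -0.4392 q1,q6 [-0.493  1.517] F [0.3 0.3 1.8] open 0.64 grip 42.3
time: 11.22
eef_pos: [0.5668, -0.19, 0.1296]
tcp_rot: [0.976, -0.218, 0.003, 0.001]
contact_force: [0.2, -0.7, -0.9]
opening: 0.64
finger_force: 42.5
t 11.22 tcp [ 0.5668 -0.19    0.1296] yaw -0.4392 q1,q6 [-0.493  1.517] F [ 0.2 -0.7 -0.9] open 0.64 grip 42.5
to [ 0.4583 -0.0309  0.13    0.39  ] row [-0.1642, -0.0978, -0.0034] [0.001, -0.001, -0.829] q6~ 1.11 dist 0.191
```

View pics/w4.png

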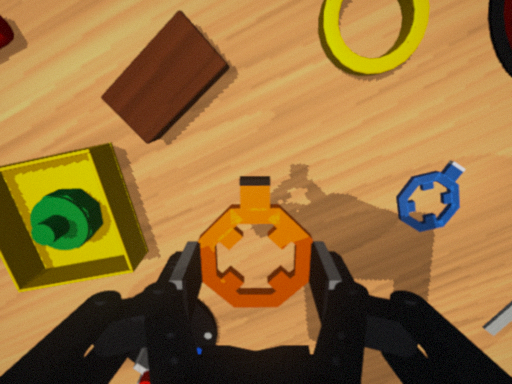

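```bash
python3 -c "
from h import *
s=ctrl.get_state(); W=cam('wrist'); e=s['eef_pos']; f=fit(W,'orange',e[0],e[1],z0=e[2]+.0035); print(f, R.from_quat(s['tcp_rot']).inv().apply([f[0]-e[0],f[1]-e[1],0]), f[2]-yawof(s['tcp_rot']))
print('cap exp',proj(W,[[.62,-.0205,.003],[.62,-.0205,.029],[.62,-.0205,.051]]), W['xyz'])
"
```

```text
[ 0.56605084 -0.18885802 -0.43493884  0.9406853 ] [ 5.18131953e-04 -6.68141663e-04  7.40123281e-07] 0.004234319958313526
cap exp [[ 69.8998812  208.92505496]
 [ 52.54323646 219.4642941 ]
 [ 35.13136671 230.05577457]] [ 0.63582845 -0.22141717  0.26898337]
```

Scaled: -0.165 m is -0.2063, -0.098 m is -0.1225, -0.829 rad is -0.2073.

```bash
echo '[[-0.2063, -0.1225, -0.0038, 0, 0, -0.2073, 0], [-0.2063, -0.1225, -0.0038, 0, 0, -0.2073, 0], [-0.2063, -0.1225, -0.0038, 0, 0, -0.2073, 0], [-0.2063, -0.1225, -0.0038, 0, 0, -0.2073, 0], [-0.2063, -0.1225, -0.0038, 0, 0, -0.2073, 0], [-0.2063, -0.1225, -0.0038, 0, 0, -0.2073, 0], [-0.2063, -0.1225, -0.0038, 0, 0, -0.2073, 0]]' | python3 -m inch
python3 -c "
from h import *
st(); go(.4583-.0003,-.0309,.065,.39)"
```

```text
time: 12.2
eef_pos: [0.4566, -0.0302, 0.128]
tcp_rot: [0.981, 0.193, -0.001, -0.001]
contact_force: [-0.4, 0.3, -0.8]
opening: 0.64
finger_force: 42.5
t 12.2 tcp [ 0.4566 -0.0302  0.128 ] yaw 0.3883 q1,q6 [-0.288  0.894] F [-0.4  0.3 -0.8] open 0.64 grip 42.5
to [ 0.458  -0.0309  0.065   0.39  ] row [0.0011, 0.0013, 0.063] [-0.002, 0.002, -0.002] q6~ 1.11 dist 0.063
```

```bash
for i in 1 2 3 4; do echo '[[0, 0, 0, 0, 0, 0, 0]]' | python3 -m inch | grep -E "eef|tcp_r"; done
```

```text
eef_pos: [0.4572, -0.0304, 0.1287]
tcp_rot: [0.981, 0.193, -0.001, -0.0]
eef_pos: [0.4574, -0.0304, 0.1291]
tcp_rot: [0.981, 0.193, -0.0, -0.0]
eef_pos: [0.4574, -0.0304, 0.1293]
tcp_rot: [0.981, 0.193, 0.0, 0.0]
eef_pos: [0.4574, -0.0303, 0.1294]
tcp_rot: [0.981, 0.194, 0.0, 0.0]
```

Scaled: 0.066 m is 0.0825, 0.04 m is 0.05, -0.002 rad is -0.0005.

```bash
echo '[[0, 0.0013, 0.05, 0, 0, -0.0005, 0], [0, 0.0013, 0.0825, 0, 0, -0.0005, 0], [0, 0.0013, 0.0825, 0, 0, -0.0005, 0], [0, 0.0013, 0.0825, 0, 0, -0.0005, 0]]' | python3 -m inch
echo '[[0, 0, 0.0063, 0, 0, 0, 0], [0, 0, 0.0125, 0, 0, 0, 0], [0, 0, 0.0125, 0, 0, 0, 0]]' | python3 -m inch
echo '[[0, 0, 0.0063, 0, 0, 0, 0], [0, 0, 0.0125, 0, 0, 0, 0], [0, 0, 0.0125, 0, 0, 0, 0]]' | python3 -m inch
```

```text
time: 13.2
eef_pos: [0.4586, -0.0314, 0.0644]
tcp_rot: [0.981, 0.195, 0.001, 0.0]
contact_force: [-0.6, -0.2, -0.1]
opening: 0.637
finger_force: 42.5
time: 13.58
eef_pos: [0.4575, -0.0311, 0.0531]
tcp_rot: [0.981, 0.195, -0.0, -0.0]
contact_force: [-0.2, 0.7, -1.6]
opening: 0.637
finger_force: 42.5
time: 13.95
eef_pos: [0.4573, -0.031, 0.0427]
tcp_rot: [0.981, 0.195, -0.001, -0.0]
contact_force: [-0.5, -0.1, -0.4]
opening: 0.64
finger_force: 42.5
```

Scaled: 0.021 m is 0.0263, 0.016 m is 0.02.

```bash
echo '[[0, 0, 0.01, 0, 0, 0, 0], [0, 0, 0.02, 0, 0, 0, 0], [0, 0, 0.0263, 0, 0, 0, 0], [0, 0, 0.0263, 0, 0, 0, 0], [0, 0, 0.0263, 0, 0, 0, 0]]' | python3 -m inch
echo '[[0, 0, 0.0013, 0, 0, 0, 0], [0, 0, 0.0025, 0, 0, 0, 0], [0, 0, 0.0025, 0, 0, 0, 0], [0, 0, 0.0025, 0, 0, 0, 0]]' | python3 -m inch
echo '[[0, 0, 0.0013, 0, 0, 0, 0], [0, 0, 0.0025, 0, 0, 0, 0], [0, 0, 0.0025, 0, 0, 0, 0]]' | python3 -m inch
```

```text
time: 14.58
eef_pos: [0.4579, -0.0312, 0.0224]
tcp_rot: [0.981, 0.195, 0.0, 0.0]
contact_force: [-0.1, 0.3, -0.2]
opening: 0.64
finger_force: 42.5
time: 15.08
eef_pos: [0.4578, -0.0312, 0.0204]
tcp_rot: [0.981, 0.195, 0.0, 0.0]
contact_force: [-0.2, -0.3, -1.2]
opening: 0.636
finger_force: 42.5
time: 15.45
eef_pos: [0.4578, -0.0312, 0.0184]
tcp_rot: [0.981, 0.195, -0.0, -0.0]
contact_force: [-0.6, -0.5, 1.9]
opening: 0.639
finger_force: 42.7
```

The rows are not in the units I measure in: shifts go in shares of 0.8 m and turns go in shares of 4 rad. I convert before sending: -0.16 m is -0.2, -0.05 m is -0.0625.

```bash
echo '[[0, 0, 0, 0, 0, 0, 0.8], [0, 0, 0, 0, 0, 0, 0.8], [0, 0, 0, 0, 0, 0, 0.8], [0, 0, -0.0625, 0, 0, 0, 0.8], [0, 0, -0.1375, 0, 0, 0, 0.8], [0, 0, -0.2, 0, 0, 0, 0.8], [0, 0, -0.2, 0, 0, 0, 0.8]]' | python3 -m inch
python3 - <<'E'
from h import *
st(); W=cam("wrist"); f=fit(W,"orange",.4583,-.0309,z0=.022); print(f, "d",f[0]-.4583,f[1]+.0309)
cv2.imwrite("pics/w5.png",cv2.resize(W["pixels"][80:300,130:380],None,fx=2,fy=2)[:,:,::-1])
go(.486,-.334,.18,2.21)
E
```

```text
time: 16.32
eef_pos: [0.4609, -0.032, 0.1836]
tcp_rot: [0.981, 0.195, 0.005, 0.003]
contact_force: [0.3, 0.0, -0.6]
opening: 0.803
finger_force: 0.0
t 16.32 tcp [ 0.4609 -0.032   0.1836] yaw 0.392 q1,q6 [-0.29   0.889] F [ 0.3  0.  -0.6] open 0.803 grip 0.0
[ 0.45851281 -0.02994768  0.40574425  0.65843466] d 0.00021281482179574818 0.0009523239700089496
to [ 0.486 -0.334  0.18   2.21 ] row [-0.0906, 0.2898, 0.0011] [0.006, 0.0, -1.818] q6~ -1.24 dist 0.304
```

View pics/w5.png

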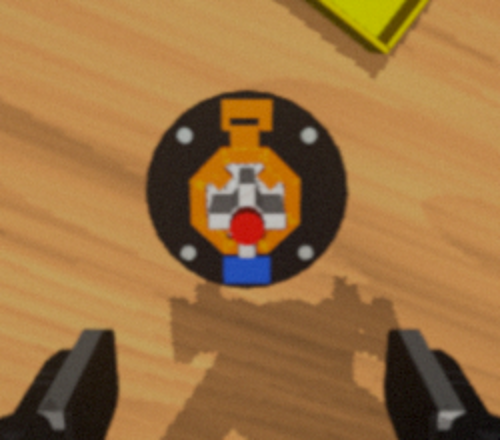

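Orange1 is seated, with its tab over the orange mark at (247,125). Next is blue1.

Scaled: 0.289 m is 0.3613, -0.09 m is -0.1125, -1.815 rad is -0.4538.

```bash
echo '[[-0.1125, 0.3613, 0, 0, 0, -0.4538, 0.8], [-0.1125, 0.3613, 0, 0, 0, -0.4538, 0.8], [-0.1125, 0.3613, 0, 0, 0, -0.4538, 0.8], [-0.1125, 0.3613, 0, 0, 0, -0.4538, 0.8], [-0.1125, 0.3613, 0, 0, 0, -0.4538, 0.8], [-0.1125, 0.3613, 0, 0, 0, -0.4538, 0.8], [-0.1125, 0.3613, 0, 0, 0, -0.4538, 0.8], [-0.1125, 0.3613, 0, 0, 0, -0.4538, 0.8], [-0.1125, 0.3613, 0, 0, 0, -0.4538, 0.8], [-0.1125, 0.3613, 0, 0, 0, -0.4538, 0.8]]' | python3 -m inch
echo '[[0, 0, 0, 0, 0, 0, 0.8], [0, 0, 0, 0, 0, 0, 0.8], [0, 0, 0, 0, 0, 0, 0.8], [0, 0, 0, 0, 0, 0, 0.8]]' | python3 -m inch >/dev/null
python3 - <<'E'
from h import *
st(); W=cam("wrist"); f=fit(W,"blue",.486,-.334,tip=.035); print(f); go(f[0],f[1],.003,f[2]+np.pi)
E
```

```text
time: 17.62
eef_pos: [0.4838, -0.3317, 0.1752]
tcp_rot: [0.448, 0.894, 0.001, -0.002]
contact_force: [-0.6, -1.1, -0.3]
opening: 0.798
finger_force: 0.0
t 18.12 tcp [ 0.4849 -0.3326  0.1782] yaw 2.2061 q1,q6 [-0.774 -1.409] F [-0.7  0.   0.3] open 0.803 grip 0.0
[ 0.48304325 -0.33202998 -0.97935477  0.84432782]
to [ 0.483  -0.332   0.003   2.1622] row [0.0017, -0.0012, 0.1753] [-0.0, 0.0, 0.044] q6~ -1.19 dist 0.175
```

Scaled: 0.181 m is 0.2263, 0.17 m is 0.2125, 0.04 rad is 0.01.

```bash
echo '[[0.0025, -0.0013, 0.075, 0, 0, 0.01, 0.8], [0.0025, -0.0013, 0.15, 0, 0, 0.01, 0.8], [0.0025, -0.0013, 0.2125, 0, 0, 0.01, 0.8], [0.0025, -0.0013, 0.2263, 0, 0, 0.01, 0.8], [0.0025, -0.0013, 0.2263, 0, 0, 0.01, 0.8], [0.0025, -0.0013, 0.2263, 0, 0, 0.01, 0.8]]' | python3 -m inch
echo '[[0, 0, 0.0006, 0, 0, 0, 0.8], [0, 0, 0.0006, 0, 0, 0, 0], [0, 0, 0.0006, 0, 0, 0, 0], [0, 0, 0.0006, 0, 0, 0, 0], [0, 0, 0.0006, 0, 0, 0, 0], [0, 0, 0.0006, 0, 0, 0, 0]]' | python3 -m inch 40
echo '[[0, 0, -0.05, 0, 0, 0, 0], [0, 0, -0.125, 0, 0, 0, 0], [0, 0, -0.1625, 0, 0, 0, 0], [0, 0, -0.1625, 0, 0, 0, 0], [0, 0, -0.1625, 0, 0, 0, 0], [0, 0, -0.1625, 0, 0, 0, 0]]' | python3 -m inch
python3 - <<'E'
from h import *
st(); s=ctrl.get_state(); W=cam('wrist'); e=s['eef_pos']; f=fit(W,'blue',e[0],e[1],z0=e[2]+.0035,tip=.035); print(f, R.from_quat(s['tcp_rot']).inv().apply([f[0]-e[0],f[1]-e[1],0]), f[2]+np.pi-yawof(s['tcp_rot']))
go(.4583,-.0309,.13,.39)
cv2.imwrite('pics/w6.png',W['pixels'][:,:,::-1])
E
```

```text
time: 18.92
eef_pos: [0.4847, -0.3333, 0.0002]
tcp_rot: [0.468, 0.884, -0.001, 0.003]
contact_force: [0.8, -0.4, -0.2]
opening: 0.801
finger_force: 0.0
time: 19.68
eef_pos: [0.4839, -0.3325, -0.0011]
tcp_rot: [0.468, 0.884, -0.0, 0.001]
contact_force: [-0.8, 1.4, 5.6]
opening: 0.636
finger_force: 41.4
time: 20.42
eef_pos: [0.4819, -0.3306, 0.1244]
tcp_rot: [0.468, 0.884, 0.001, -0.002]
contact_force: [-0.7, 0.5, 0.4]
opening: 0.634
finger_force: 42.5
t 20.43 tcp [ 0.4819 -0.3306  0.1244] yaw 2.1667 q1,q6 [-0.775 -1.371] F [-0.7  0.5  0.4] open 0.634 grip 42.5
[ 0.48099876 -0.32940506 -0.9758079   0.85954261] [ 1.48951143e-03 -3.40401817e-05  6.15677211e-06] -0.0009376669775540414
to [ 0.4583 -0.0309  0.13    0.39  ] row [0.2615, 0.1487, -0.0045] [-0.004, -0.002, 1.777] q6~ 1.11 dist 0.301
```

View pics/w6.png

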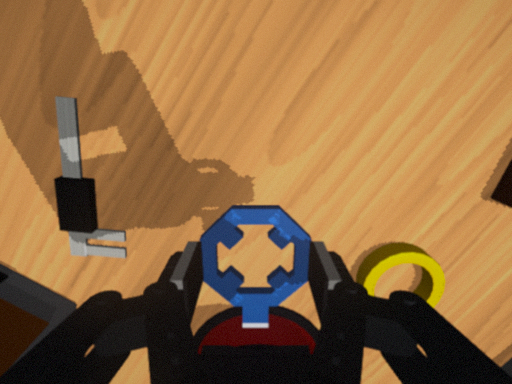

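Blue1 is gripped with its tab towards the camera at (256,317), as intended. Now to the hub.

Scaled: 0.261 m is 0.3263, 0.147 m is 0.1838, 1.777 rad is 0.4443.

```bash
echo '[[0.3263, 0.1838, -0.005, 0, 0, 0.4443, 0], [0.3263, 0.1838, -0.005, 0, 0, 0.4443, 0], [0.3263, 0.1838, -0.005, 0, 0, 0.4443, 0], [0.3263, 0.1838, -0.005, 0, 0, 0.4443, 0], [0.3263, 0.1838, -0.005, 0, 0, 0.4443, 0], [0.3263, 0.1838, -0.005, 0, 0, 0.4443, 0], [0.3263, 0.1838, -0.005, 0, 0, 0.4443, 0], [0.3263, 0.1838, -0.005, 0, 0, 0.4443, 0], [0.3263, 0.1838, -0.005, 0, 0, 0.4443, 0], [0.3263, 0.1838, -0.005, 0, 0, 0.4443, 0]]' | python3 -m inch >/dev/null
echo '[[0, 0, 0, 0, 0, 0, 0], [0, 0, 0, 0, 0, 0, 0], [0, 0, 0, 0, 0, 0, 0], [0, 0, 0, 0, 0, 0, 0], [0, 0, 0, 0, 0, 0, 0], [0, 0, 0, 0, 0, 0, 0]]' | python3 -m inch >/dev/null
python3 - <<'E'
from h import *
st(); s=ctrl.get_state(); W=cam('wrist'); e=s['eef_pos']; f=fit(W,'blue',e[0],e[1],z0=e[2]+.0015,tip=.035); o=R.from_quat(s['tcp_rot']).inv().apply([f[0]-e[0],f[1]-e[1],0]);print(f,o)
go(.4583-.0011,-.0309-.0005,.065,.39)
E
```

```text
t 22.48 tcp [ 0.4581 -0.0331  0.1309] yaw 0.3899 q1,q6 [-0.294  0.887] F [ 0.2 -0.2  0.4] open 0.635 grip 42.5
[ 0.45725875 -0.03222274 -2.75032968  0.90780658] [-4.66010690e-04 -1.16801043e-03 -1.42325977e-07]
to [ 0.4572 -0.0314  0.065   0.39  ] row [-0.0002, -0.0019, 0.0658] [0.0, -0.0, -0.0] q6~ 1.11 dist 0.066
```

Scaled: 0.066 m is 0.0825, -0.0014 m is -0.0018.

```bash
echo '[[0.0008, -0.0018, 0.05, 0, 0, 0, 0], [0.0008, -0.0018, 0.0825, 0, 0, 0, 0], [0.0008, -0.0018, 0.0825, 0, 0, 0, 0], [0.0008, -0.0018, 0.0825, 0, 0, 0, 0]]' | python3 -m inch
echo '[[0, 0, 0.0063, 0, 0, 0, 0], [0, 0, 0.0125, 0, 0, 0, 0], [0, 0, 0.015, 0, 0, 0, 0], [0, 0, 0.015, 0, 0, 0, 0]]' | python3 -m inch
echo '[[0, 0, 0.0063, 0, 0, 0, 0], [0, 0, 0.0125, 0, 0, 0, 0], [0, 0, 0.0125, 0, 0, 0, 0]]' | python3 -m inch
echo '[[0, 0, 0.0063, 0, 0, 0, 0], [0, 0, 0.0125, 0, 0, 0, 0], [0, 0, 0.015, 0, 0, 0, 0], [0, 0, 0.015, 0, 0, 0, 0]]' | python3 -m inch
```

```text
time: 23.02
eef_pos: [0.4589, -0.0318, 0.0658]
tcp_rot: [0.981, 0.194, 0.001, 0.0]
contact_force: [0.3, -0.1, 0.2]
opening: 0.633
finger_force: 42.5
time: 23.52
eef_pos: [0.458, -0.0316, 0.0527]
tcp_rot: [0.981, 0.194, -0.0, -0.0]
contact_force: [0.3, -0.3, -0.3]
opening: 0.628
finger_force: 42.5
time: 23.9
eef_pos: [0.4576, -0.0314, 0.0421]
tcp_rot: [0.981, 0.194, -0.001, -0.0]
contact_force: [-0.3, 0.3, -0.2]
opening: 0.632
finger_force: 42.5
time: 24.4
eef_pos: [0.4579, -0.0316, 0.0306]
tcp_rot: [0.981, 0.194, -0.0, -0.0]
contact_force: [0.6, -0.8, -0.8]
opening: 0.635
finger_force: 42.5
```

Scaled: 0.0025 m is 0.0031, 0.002 m is 0.0025.

```bash
echo '[[0, 0, 0.0013, 0, 0, 0, 0], [0, 0, 0.0025, 0, 0, 0, 0], [0, 0, 0.0031, 0, 0, 0, 0], [0, 0, 0.0031, 0, 0, 0, 0]]' | python3 -m inch
echo '[[0, 0, 0.0013, 0, 0, 0, 0], [0, 0, 0.0019, 0, 0, 0, 0], [0, 0, 0.0025, 0, 0, 0, 0], [0, 0, 0.0025, 0, 0, 0, 0]]' | python3 -m inch
```

```text
time: 24.9
eef_pos: [0.4581, -0.0316, 0.0283]
tcp_rot: [0.981, 0.194, 0.0, -0.0]
contact_force: [0.1, -1.5, -0.4]
opening: 0.635
finger_force: 42.5
time: 25.4
eef_pos: [0.4581, -0.0316, 0.0269]
tcp_rot: [0.981, 0.194, -0.0, -0.0]
contact_force: [-3.2, 0.3, 4.8]
opening: 0.632
finger_force: 43.2
```

Scaled: -0.153 m is -0.1913, -0.11 m is -0.1375.

```bash
echo '[[0, 0, 0, 0, 0, 0, 0.8], [0, 0, 0, 0, 0, 0, 0.8], [0, 0, 0, 0, 0, 0, 0.8], [0, 0, -0.0625, 0, 0, 0, 0.8], [0, 0, -0.1375, 0, 0, 0, 0.8], [0, 0, -0.1913, 0, 0, 0, 0.8], [0, 0, -0.1913, 0, 0, 0, 0.8]]' | python3 -m inch
python3 - <<'E'
from h import *
st(); W=cam("wrist"); print(fit(W,"blue",.4583,-.0309,z0=.028,tip=.035))
cv2.imwrite("pics/w7.png",cv2.resize(W["pixels"][80:300,130:380],None,fx=2,fy=2)[:,:,::-1])
A=cam("scene");B=cam("side");print(fit(A,"orange",.482,.323),fit(B,"orange",.482,.323))
go(.482,.323,.18,.479)
E
```

```text
time: 26.28
eef_pos: [0.4608, -0.0323, 0.1839]
tcp_rot: [0.981, 0.194, 0.004, 0.002]
contact_force: [1.0, 0.7, -0.2]
opening: 0.799
finger_force: 0.0
t 26.27 tcp [ 0.4608 -0.0323  0.1839] yaw 0.39 q1,q6 [-0.29   0.891] F [ 1.   0.7 -0.2] open 0.799 grip 0.0
[ 0.45656212 -0.03141859 -2.74343828  0.81453507]
[0.48123633 0.32311478 0.48078049 0.8620245 ] [0.48307378 0.32274685 0.48410967 0.91842062]
to [0.482 0.323 0.18  0.479] row [0.1576, -0.3183, -0.0019] [-0.002, 0.002, -0.089] q6~ 1.68 dist 0.355
```

View pics/w7.png

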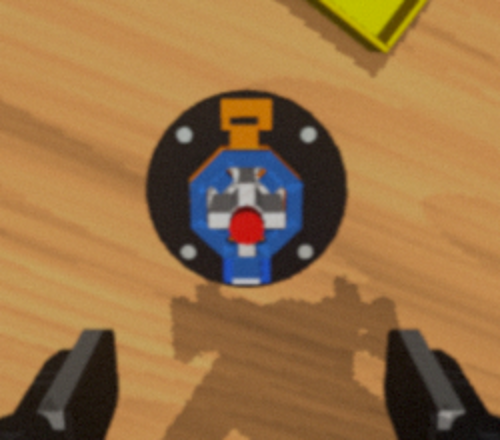

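Blue1 is seated flat, with its tab over the blue mark at (247,270). Next is orange2.

Scaled: -0.318 m is -0.3975, 0.157 m is 0.1963, -0.09 rad is -0.0225.

```bash
echo '[[0.1963, -0.3975, 0, 0, 0, -0.0225, 0.8], [0.1963, -0.3975, 0, 0, 0, -0.0225, 0.8], [0.1963, -0.3975, 0, 0, 0, -0.0225, 0.8], [0.1963, -0.3975, 0, 0, 0, -0.0225, 0.8], [0.1963, -0.3975, 0, 0, 0, -0.0225, 0.8], [0.1963, -0.3975, 0, 0, 0, -0.0225, 0.8], [0.1963, -0.3975, 0, 0, 0, -0.0225, 0.8], [0.1963, -0.3975, 0, 0, 0, -0.0225, 0.8], [0.1963, -0.3975, 0, 0, 0, -0.0225, 0.8], [0.1963, -0.3975, 0, 0, 0, -0.0225, 0.8]]' | python3 -m inch >/dev/null
echo '[[0, 0, 0, 0, 0, 0, 0.8], [0, 0, 0, 0, 0, 0, 0.8]]' | python3 -m inch >/dev/null
python3 - <<'E'
from h import *
st(); W=cam("wrist"); f=fit(W,"orange",.482,.323); print(f); go(f[0],f[1],-.0025,f[2])
E
```

```text
t 27.93 tcp [0.4827 0.3219 0.1795] yaw 0.4792 q1,q6 [0.413 1.505] F [0.8 0.  0.5] open 0.795 grip 0.0
[0.48061139 0.32387181 0.47120117 0.95506156]
to [ 0.4806  0.3239 -0.0025  0.4712] row [-0.001, -0.0026, 0.182] [0.0, -0.0, 0.008] q6~ 1.69 dist 0.182
```

Scaled: 0.181 m is 0.2263, 0.17 m is 0.2125, 0.008 rad is 0.002.

```bash
echo '[[-0.0013, -0.0031, 0.075, 0, 0, 0.002, 0.8], [-0.0013, -0.0031, 0.15, 0, 0, 0.002, 0.8], [-0.0013, -0.0031, 0.2125, 0, 0, 0.002, 0.8], [-0.0013, -0.0031, 0.2263, 0, 0, 0.002, 0.8], [-0.0013, -0.0031, 0.2263, 0, 0, 0.002, 0.8], [-0.0013, -0.0031, 0.2263, 0, 0, 0.002, 0.8]]' | python3 -m inch
echo '[[0, 0, 0, 0, 0, 0, 0], [0, 0, 0, 0, 0, 0, 0], [0, 0, 0, 0, 0, 0, 0], [0, 0, 0, 0, 0, 0, 0], [0, 0, 0, 0, 0, 0, 0]]' | python3 -m inch 40
echo '[[0, 0, -0.05, 0, 0, 0, 0], [0, 0, -0.125, 0, 0, 0, 0], [0, 0, -0.1625, 0, 0, 0, 0], [0, 0, -0.1625, 0, 0, 0, 0], [0, 0, -0.1625, 0, 0, 0, 0], [0, 0, -0.1625, 0, 0, 0, 0]]' | python3 -m inch
python3 - <<'E'
from h import *
st(); s=ctrl.get_state(); W=cam('wrist'); e=s['eef_pos']; f=fit(W,'orange',e[0],e[1],z0=e[2]+.003); print(f, R.from_quat(s['tcp_rot']).inv().apply([f[0]-e[0],f[1]-e[1],0]), f[2]-yawof(s['tcp_rot']))
go(.4583,-.0309,.13,.39)
E
```

```text
time: 28.72
eef_pos: [0.4826, 0.325, 0.0012]
tcp_rot: [0.972, 0.234, 0.003, -0.0]
contact_force: [-0.3, -0.4, 0.5]
opening: 0.799
finger_force: 0.0
time: 29.35
eef_pos: [0.4824, 0.3249, 0.0017]
tcp_rot: [0.972, 0.234, 0.002, -0.0]
contact_force: [-1.7, -1.2, 6.0]
opening: 0.613
finger_force: 40.4
time: 30.1
eef_pos: [0.4792, 0.3234, 0.1262]
tcp_rot: [0.972, 0.234, -0.002, 0.0]
contact_force: [-0.9, -0.6, -0.5]
opening: 0.604
finger_force: 41.7
t 30.1 tcp [0.4792 0.3234 0.1262] yaw 0.4718 q1,q6 [0.418 1.517] F [-0.9 -0.6 -0.5] open 0.604 grip 41.7
[0.4797785  0.32505898 0.46961679 0.83491303] [ 1.26035276e-03 -1.22101681e-03 -4.43420929e-06] -0.0021814925045041123
to [ 0.4583 -0.0309  0.13    0.39  ] row [-0.1798, 0.3061, -0.0031] [-0.0, 0.004, 0.082] q6~ 1.11 dist 0.355
```

Run:
```python
from h import *
W=cam('wrist'); a=W['pixels'][140:340,130:390]; B=cam('side'); p=proj(B,[[.48,.324,.13]])[0].astype(int); print(p)
b=B['pixels'][max(p[1]-70,0):p[1]+70,p[0]-90:p[0]+90]
b=cv2.resize(b,None,fx=400/b.shape[0],fy=400/b.shape[0]); a=cv2.resize(a,None,fx=1.5,fy=2)[:400]
cv2.imwrite("pics/w8.png",np.hstack([a,b[:,:400]])[:,:,::-1])
```

```text
[296 280]
```

View pics/w8.png

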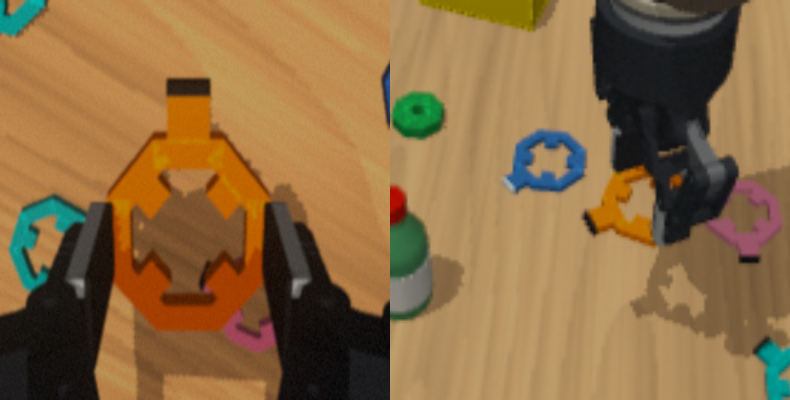

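In the left crop, orange2 sits oddly between the pads: the opening is 51 mm instead of 56 mm because I gripped too high. I'll put it down again and regrip lower.

Scaled: 0.13 m is 0.1625, 0.125 m is 0.1563.

```bash
echo '[[0, 0, 0.0625, 0, 0, 0, 0], [0, 0, 0.125, 0, 0, 0, 0], [0, 0, 0.1563, 0, 0, 0, 0], [0, 0, 0.1625, 0, 0, 0, 0], [0, 0, 0.1625, 0, 0, 0, 0], [0, 0, 0.1625, 0, 0, 0, 0.8], [0, 0, 0.1625, 0, 0, 0, 0.8], [0, 0, 0.1625, 0, 0, 0, 0.8]]' | python3 -m inch
echo '[[0, 0, -0.075, 0, 0, 0, 0.8], [0, 0, -0.15, 0, 0, 0, 0.8], [0, 0, -0.225, 0, 0, 0, 0.8], [0, 0, -0.225, 0, 0, 0, 0.8], [0, 0, -0.225, 0, 0, 0, 0.8], [0, 0, -0.225, 0, 0, 0, 0.8], [0, 0, -0.225, 0, 0, 0, 0.8]]' | python3 -m inch
python3 - <<'E'
from h import *
st(); W=cam("wrist"); f=fit(W,"orange",.482,.323); print(f); go(f[0],f[1],-.0035,f[2])
E
```

```text
time: 31.25
eef_pos: [0.4826, 0.3245, 0.0001]
tcp_rot: [0.972, 0.234, 0.002, -0.0]
contact_force: [0.1, 0.2, -0.9]
opening: 0.753
finger_force: 0.0
time: 32.12
eef_pos: [0.4795, 0.3235, 0.1761]
tcp_rot: [0.972, 0.234, -0.002, 0.0]
contact_force: [-0.3, -0.8, 0.5]
opening: 0.802
finger_force: 0.0
t 32.12 tcp [0.4795 0.3235 0.1761] yaw 0.4717 q1,q6 [0.418 1.517] F [-0.3 -0.8  0.5] open 0.802 grip 0.0
[0.475559   0.32286182 0.46918899 0.94161379]
to [ 0.4756  0.3229 -0.0035  0.4692] row [-0.0035, -0.0012, 0.1801] [-0.0, 0.003, 0.003] q6~ 1.7 dist 0.18
```

Scaled: 0.18 m is 0.225, 0.17 m is 0.2125.

```bash
echo '[[-0.0044, -0.0013, 0.075, 0, 0, 0, 0.8], [-0.0044, -0.0013, 0.15, 0, 0, 0, 0.8], [-0.0044, -0.0013, 0.2125, 0, 0, 0, 0.8], [-0.0044, -0.0013, 0.225, 0, 0, 0, 0.8], [-0.0044, -0.0013, 0.225, 0, 0, 0, 0.8], [-0.0044, -0.0013, 0.225, 0, 0, 0, 0.8], [-0.0044, -0.0013, 0.225, 0, 0, 0, 0.8], [-0.0044, -0.0013, 0.225, 0, 0, 0, 0.8], [-0.0044, -0.0013, 0.225, 0, 0, 0, 0.8], [-0.0044, -0.0013, 0.225, 0, 0, 0, 0.8]]' | python3 -m inch
python3 -c "
from h import *
st(); W=cam('wrist'); print(fit(W,'orange',.477,.323))"
```

```text
time: 33.42
eef_pos: [0.4769, 0.3233, -0.0015]
tcp_rot: [0.972, 0.234, 0.0, -0.0]
contact_force: [-0.3, 0.1, -0.1]
opening: 0.796
finger_force: 0.0
t 33.42 tcp [ 0.4769  0.3233 -0.0015] yaw 0.4718 q1,q6 [0.42  1.519] F [-0.3  0.1 -0.1] open 0.796 grip 0.0
[0.47571996 0.3231662  0.46406992 0.97315413]
```

Scaled: 0.002 m is 0.0025, -0.001 m is -0.0013.

```bash
echo '[[-0.0013, 0, 0.0025, 0, 0, 0, 0.8], [-0.0013, 0, 0.0025, 0, 0, 0, 0.8], [-0.0013, 0, 0.0025, 0, 0, 0, 0], [-0.0013, 0, 0.0025, 0, 0, 0, 0], [-0.0013, 0, 0.0025, 0, 0, 0, 0], [-0.0013, 0, 0.0025, 0, 0, 0, 0], [-0.0013, 0, 0.0025, 0, 0, 0, 0]]' | python3 -m inch 40
echo '[[0, 0, -0.05, 0, 0, 0, 0], [0, 0, -0.125, 0, 0, 0, 0], [0, 0, -0.1625, 0, 0, 0, 0], [0, 0, -0.1625, 0, 0, 0, 0], [0, 0, -0.1625, 0, 0, 0, 0], [0, 0, -0.1625, 0, 0, 0, 0], [0, 0, -0.1625, 0, 0, 0, 0]]' | python3 -m inch
python3 - <<'E'
from h import *
st(); s=ctrl.get_state(); W=cam('wrist'); e=s['eef_pos']; f=fit(W,'orange',e[0],e[1],z0=e[2]+.003); print(f, R.from_quat(s['tcp_rot']).inv().apply([f[0]-e[0],f[1]-e[1],0]), f[2]-yawof(s['tcp_rot']))
go(.4583,-.0309,.13,.39)
E
```

```text
time: 34.35
eef_pos: [0.4763, 0.3229, -0.0034]
tcp_rot: [0.972, 0.234, 0.0, -0.0]
contact_force: [0.2, 0.5, 2.0]
opening: 0.638
finger_force: 42.3
time: 35.22
eef_pos: [0.4751, 0.3224, 0.1245]
tcp_rot: [0.972, 0.234, -0.002, 0.0]
contact_force: [0.5, -0.0, -0.7]
opening: 0.636
finger_force: 42.6
t 35.23 tcp [0.4751 0.3224 0.1245] yaw 0.4718 q1,q6 [0.42  1.519] F [ 0.5 -0.  -0.7] open 0.636 grip 42.6
[0.47449009 0.32351054 0.46404436 0.96966495] [-5.91660792e-05 -1.29892086e-03  3.98663812e-07] -0.007706754484147205
to [ 0.4583 -0.0309  0.13    0.39  ] row [-0.1758, 0.307, -0.0047] [-0.0, 0.002, 0.082] q6~ 1.11 dist 0.354
```

Good grip this time (0.636, fit 0.97). Now to the hub.

Scaled: 0.307 m is 0.3838, -0.176 m is -0.22, 0.082 rad is 0.0205.

```bash
echo '[[-0.22, 0.3838, -0.0038, 0, 0, 0.0205, 0], [-0.22, 0.3838, -0.0038, 0, 0, 0.0205, 0], [-0.22, 0.3838, -0.0038, 0, 0, 0.0205, 0], [-0.22, 0.3838, -0.0038, 0, 0, 0.0205, 0], [-0.22, 0.3838, -0.0038, 0, 0, 0.0205, 0], [-0.22, 0.3838, -0.0038, 0, 0, 0.0205, 0], [-0.22, 0.3838, -0.0038, 0, 0, 0.0205, 0], [-0.22, 0.3838, -0.0038, 0, 0, 0.0205, 0], [-0.22, 0.3838, -0.0038, 0, 0, 0.0205, 0], [-0.22, 0.3838, -0.0038, 0, 0, 0.0205, 0]]' | python3 -m inch >/dev/null
echo '[[0, 0, 0, 0, 0, 0, 0], [0, 0, 0, 0, 0, 0, 0], [0, 0, 0, 0, 0, 0, 0], [0, 0, 0, 0, 0, 0, 0]]' | python3 -m inch >/dev/null
python3 - <<'E'
from h import *
st(); s=ctrl.get_state(); W=cam('wrist'); e=s['eef_pos']; f=fit(W,'orange',e[0],e[1],z0=e[2]+.0035); o=R.from_quat(s['tcp_rot']).inv().apply([f[0]-e[0],f[1]-e[1],0]);print(f,o)
go(.458,-.0313,.065,.39)
A=cam("scene");B=cam("side");print(fit(A,"blue",.552,.192,tip=.035),fit(B,"blue",.552,.192,tip=.035))
E
```

```text
t 37.02 tcp [ 0.4588 -0.0306  0.1293] yaw 0.3897 q1,q6 [-0.288  0.893] F [-0.2  0.1 -1.1] open 0.64 grip 42.6
[ 0.45849223 -0.0293996  -2.74470441  0.73509259] [ 2.21314311e-04 -1.26008800e-03 -8.95440173e-09]
to [ 0.458  -0.0313  0.065   0.39  ] row [-0.0009, 0.0003, 0.0643] [-0.0, 0.0, -0.0] q6~ 1.11 dist 0.064
[0.54999675 0.1921702  0.78822829 0.74891775] [0.55286991 0.1925775  0.8030009  0.81908057]
```

Scaled: 0.064 m is 0.08, 0.04 m is 0.05.

```bash
echo '[[-0.001, 0.0004, 0.05, 0, 0, 0, 0], [-0.001, 0.0004, 0.08, 0, 0, 0, 0], [-0.001, 0.0004, 0.08, 0, 0, 0, 0], [-0.001, 0.0004, 0.08, 0, 0, 0, 0]]' | python3 -m inch
echo '[[0, 0, 0.0063, 0, 0, 0, 0], [0, 0, 0.0125, 0, 0, 0, 0], [0, 0, 0.015, 0, 0, 0, 0], [0, 0, 0.015, 0, 0, 0, 0]]' | python3 -m inch
echo '[[0, 0, 0.0063, 0, 0, 0, 0], [0, 0, 0.0125, 0, 0, 0, 0], [0, 0, 0.0175, 0, 0, 0, 0], [0, 0, 0.02, 0, 0, 0, 0], [0, 0, 0.02, 0, 0, 0, 0]]' | python3 -m inch
```

```text
time: 37.67
eef_pos: [0.4589, -0.0315, 0.0663]
tcp_rot: [0.981, 0.194, 0.001, 0.0]
contact_force: [-0.3, 0.3, 0.1]
opening: 0.637
finger_force: 42.6
time: 38.17
eef_pos: [0.458, -0.0312, 0.0532]
tcp_rot: [0.981, 0.194, -0.0, -0.0]
contact_force: [-0.2, -0.5, -1.0]
opening: 0.642
finger_force: 42.6
time: 38.8
eef_pos: [0.458, -0.0312, 0.0371]
tcp_rot: [0.981, 0.194, -0.0, -0.0]
contact_force: [-0.4, -0.8, 0.8]
opening: 0.639
finger_force: 42.6
```

Scaled: 0.005 m is 0.0063, 0.004 m is 0.005.

```bash
echo '[[0, 0, 0.0025, 0, 0, 0, 0], [0, 0, 0.005, 0, 0, 0, 0], [0, 0, 0.0063, 0, 0, 0, 0], [0, 0, 0.0063, 0, 0, 0, 0]]' | python3 -m inch
echo '[[0, 0, 0.0013, 0, 0, 0, 0], [0, 0, 0.0019, 0, 0, 0, 0], [0, 0, 0.0025, 0, 0, 0, 0], [0, 0, 0.0025, 0, 0, 0, 0]]' | python3 -m inch
```

```text
time: 39.3
eef_pos: [0.458, -0.0312, 0.0322]
tcp_rot: [0.981, 0.194, -0.0, -0.0]
contact_force: [0.0, 0.5, -0.1]
opening: 0.636
finger_force: 42.6
time: 39.8
eef_pos: [0.4582, -0.0312, 0.0306]
tcp_rot: [0.981, 0.194, -0.0, -0.0]
contact_force: [-1.0, 0.7, 1.9]
opening: 0.638
finger_force: 42.8
```

Scaled: -0.15 m is -0.1875, -0.11 m is -0.1375.

```bash
echo '[[0, 0, 0, 0, 0, 0, 0.8], [0, 0, 0, 0, 0, 0, 0.8], [0, 0, 0, 0, 0, 0, 0.8], [0, 0, -0.0625, 0, 0, 0, 0.8], [0, 0, -0.1375, 0, 0, 0, 0.8], [0, 0, -0.1875, 0, 0, 0, 0.8], [0, 0, -0.1875, 0, 0, 0, 0.8]]' | python3 -m inch
python3 - <<'E'
from h import *
st(); W=cam("wrist"); print(fit(W,"orange",.4583,-.0309,z0=.034,tip=.035))
go(.5515,.1925,.18,.797)
E
```

```text
time: 40.67
eef_pos: [0.4607, -0.0319, 0.1847]
tcp_rot: [0.981, 0.194, 0.004, 0.002]
contact_force: [-0.7, -0.5, -0.8]
opening: 0.8
finger_force: 0.0
t 40.67 tcp [ 0.4607 -0.0319  0.1847] yaw 0.39 q1,q6 [-0.289  0.891] F [-0.7 -0.5 -0.8] open 0.8 grip 0.0
[ 0.457955   -0.02970609  0.39351083  0.69295819]
to [0.5515 0.1925 0.18   0.797 ] row [0.1706, -0.1721, 0.0021] [0.003, -0.003, -0.407] q6~ 1.11 dist 0.242
```

Scaled: -0.172 m is -0.215, 0.17 m is 0.2125, -0.407 rad is -0.1018.

```bash
echo '[[0.2125, -0.215, 0, 0, 0, -0.1018, 0.8], [0.2125, -0.215, 0, 0, 0, -0.1018, 0.8], [0.2125, -0.215, 0, 0, 0, -0.1018, 0.8], [0.2125, -0.215, 0, 0, 0, -0.1018, 0.8], [0.2125, -0.215, 0, 0, 0, -0.1018, 0.8], [0.2125, -0.215, 0, 0, 0, -0.1018, 0.8], [0.2125, -0.215, 0, 0, 0, -0.1018, 0.8], [0.2125, -0.215, 0, 0, 0, -0.1018, 0.8], [0.2125, -0.215, 0, 0, 0, -0.1018, 0.8], [0.2125, -0.215, 0, 0, 0, -0.1018, 0.8]]' | python3 -m inch >/dev/null
python3 - <<'E'
from h import *
st(); W=cam("wrist"); f=fit(W,"blue",.5515,.1925,tip=.035); print(f); go(f[0],f[1],-.0015,f[2])
E
```

```text
t 41.98 tcp [0.5501 0.1921 0.1806] yaw 0.7961 q1,q6 [0.162 0.937] F [-0.  -0.3  0.1] open 0.801 grip 0.0
[0.54990656 0.193553   0.78024638 0.86288533]
to [ 0.5499  0.1936 -0.0015  0.7802] row [0.0008, -0.0011, 0.182] [0.0, -0.0, 0.016] q6~ 1.13 dist 0.182
```

Scaled: 0.182 m is 0.2275, 0.17 m is 0.2125, 0.016 rad is 0.004.

```bash
echo '[[0.0013, -0.0013, 0.075, 0, 0, 0.004, 0.8], [0.0013, -0.0013, 0.15, 0, 0, 0.004, 0.8], [0.0013, -0.0013, 0.2125, 0, 0, 0.004, 0.8], [0.0013, -0.0013, 0.2275, 0, 0, 0.004, 0.8], [0.0013, -0.0013, 0.2275, 0, 0, 0.004, 0.8], [0.0013, -0.0013, 0.2275, 0, 0, 0.004, 0.8], [0.0013, -0.0013, 0.2275, 0, 0, 0.004, 0.8], [0.0013, -0.0013, 0.2275, 0, 0, 0.004, 0.8], [0.0013, -0.0013, 0.2275, 0, 0, 0.004, 0.8]]' | python3 -m inch
python3 -c "
from h import *
st(); W=cam('wrist'); f=fit(W,'blue',.55,.193,tip=.035); print(f); go(f[0],f[1],-.0035,f[2])"
```

```text
time: 43.15
eef_pos: [0.5503, 0.194, -0.0011]
tcp_rot: [0.925, 0.381, 0.0, 0.0]
contact_force: [-0.7, -0.4, -0.4]
opening: 0.801
finger_force: 0.0
t 43.15 tcp [ 0.5503  0.194  -0.0011] yaw 0.7809 q1,q6 [0.165 0.955] F [-0.7 -0.4 -0.4] open 0.801 grip 0.0
[0.54985331 0.19349993 0.77248113 0.91236384]
to [ 0.5499  0.1935 -0.0035  0.7725] row [-0.0005, 0.0001, 0.0022] [0.0, -0.0, 0.008] q6~ 1.14 dist 0.002
```

Scaled: 0.0024 m is 0.003, -0.0005 m is -0.0006, 0.006 rad is 0.0015.

```bash
echo '[[-0.0006, 0, 0.003, 0, 0, 0.0015, 0.8], [-0.0006, 0, 0.003, 0, 0, 0.0015, 0.8], [-0.0006, 0, 0.003, 0, 0, 0.0015, 0], [-0.0006, 0, 0.003, 0, 0, 0.0015, 0], [-0.0006, 0, 0.003, 0, 0, 0.0015, 0], [-0.0006, 0, 0.003, 0, 0, 0.0015, 0], [-0.0006, 0, 0.003, 0, 0, 0.0015, 0]]' | python3 -m inch 40
echo '[[0, 0, -0.05, 0, 0, 0, 0], [0, 0, -0.125, 0, 0, 0, 0], [0, 0, -0.1625, 0, 0, 0, 0], [0, 0, -0.1625, 0, 0, 0, 0], [0, 0, -0.1625, 0, 0, 0, 0], [0, 0, -0.1625, 0, 0, 0, 0], [0, 0, -0.1625, 0, 0, 0, 0]]' | python3 -m inch
python3 - <<'E'
from h import *
st(); s=ctrl.get_state(); W=cam('wrist'); e=s['eef_pos']; f=fit(W,'blue',e[0],e[1],z0=e[2]+.003,tip=.035); print(f, R.from_quat(s['tcp_rot']).inv().apply([f[0]-e[0],f[1]-e[1],0]), f[2]-yawof(s['tcp_rot']))
go(.458,-.0312,.13,.39+np.pi)
E
```

```text
time: 44.08
eef_pos: [0.5501, 0.1936, -0.0037]
tcp_rot: [0.926, 0.378, 0.001, 0.0]
contact_force: [0.7, -0.5, 2.5]
opening: 0.636
finger_force: 44.2
time: 44.95
eef_pos: [0.5487, 0.1933, 0.1241]
tcp_rot: [0.926, 0.378, -0.002, -0.0]
contact_force: [0.2, -0.1, -0.2]
opening: 0.638
finger_force: 42.7
t 44.95 tcp [0.5487 0.1933 0.1241] yaw 0.7747 q1,q6 [0.164 0.961] F [ 0.2 -0.1 -0.2] open 0.638 grip 42.7
[0.54779954 0.19438806 0.77028204 0.92634827] [ 1.00179229e-04 -1.37934106e-03  2.30636205e-06] -0.004400125912561226
to [ 0.458  -0.0312  0.13    3.5316] row [-0.2221, 0.0969, -0.0052] [-0.003, -0.001, -2.757] q6~ -2.03 dist 0.242
```

Scaled: -0.222 m is -0.2775, 0.097 m is 0.1213, -1.8 rad is -0.45.

```bash
echo '[[-0.2775, 0.1213, -0.0063, 0, 0, -0.45, 0], [-0.2775, 0.1213, -0.0063, 0, 0, -0.45, 0], [-0.2775, 0.1213, -0.0063, 0, 0, -0.45, 0], [-0.2775, 0.1213, -0.0063, 0, 0, -0.45, 0], [-0.2775, 0.1213, -0.0063, 0, 0, -0.45, 0], [-0.2775, 0.1213, -0.0063, 0, 0, -0.45, 0], [-0.2775, 0.1213, -0.0063, 0, 0, -0.45, 0], [-0.2775, 0.1213, -0.0063, 0, 0, -0.45, 0], [-0.2775, 0.1213, -0.0063, 0, 0, -0.45, 0], [-0.2775, 0.1213, -0.0063, 0, 0, -0.45, 0]]' | python3 -m inch
echo '[[0, 0, 0, 0, 0, -0.2393, 0], [0, 0, 0, 0, 0, -0.2393, 0], [0, 0, 0, 0, 0, -0.2393, 0], [0, 0, 0, 0, 0, -0.2393, 0], [0, 0, 0, 0, 0, -0.2393, 0], [0, 0, 0, 0, 0, -0.2393, 0], [0, 0, 0, 0, 0, -0.2393, 0], [0, 0, 0, 0, 0, -0.2393, 0], [0, 0, 0, 0, 0, -0.2393, 0], [0, 0, 0, 0, 0, -0.2393, 0]]' | python3 -m inch > /dev/null
python3 - <<'E'
from h import *
st(); s=ctrl.get_state(); W=cam('wrist'); e=s['eef_pos']; f=fit(W,'blue',e[0],e[1],z0=e[2]+.0035,tip=.035); o=R.from_quat(s['tcp_rot']).inv().apply([f[0]-e[0],f[1]-e[1],0]);print(f,o)
r,n=cen(near(mask(W,"red"),proj(W,[[.4583,-.0309,.072]])[0],25)); print(n, plane(W,[r],.072) if n else 0)
go(.458,-.0312,.065,.39+np.pi)
E
```

```text
time: 46.25
eef_pos: [0.4587, -0.031, 0.1306]
tcp_rot: [0.277, 0.961, 0.0, -0.0]
contact_force: [0.2, 0.1, -0.5]
opening: 0.635
finger_force: 42.7
t 47.5 tcp [ 0.4589 -0.0311  0.1309] yaw -2.7518 q1,q6 [-0.289 -2.249] F [ 0.1 -0.7 -0.6] open 0.634 grip 42.7
[ 0.45786161 -0.03010605 -2.75607571  0.91167963] [ 5.64627938e-04  1.28911930e-03 -2.69409333e-09]
0 0
to [ 0.458  -0.0312  0.065   3.5316] row [0.0009, 0.0002, 0.0659] [-0.0, 0.0, -0.0] q6~ -2.03 dist 0.066
```

Scaled: 0.065 m is 0.0813, 0.0007 m is 0.0009.

```bash
echo '[[0.0009, 0, 0.05, 0, 0, 0, 0], [0.0009, 0, 0.0813, 0, 0, 0, 0], [0.0009, 0, 0.0813, 0, 0, 0, 0], [0.0009, 0, 0.0813, 0, 0, 0, 0]]' | python3 -m inch
echo '[[0, 0, 0.0063, 0, 0, 0, 0], [0, 0, 0.0125, 0, 0, 0, 0], [0, 0, 0.015, 0, 0, 0, 0], [0, 0, 0.015, 0, 0, 0, 0]]' | python3 -m inch
echo '[[0, 0, 0.0063, 0, 0, 0, 0], [0, 0, 0.0125, 0, 0, 0, 0], [0, 0, 0.0175, 0, 0, 0, 0], [0, 0, 0.0175, 0, 0, 0, 0]]' | python3 -m inch
```

```text
time: 48.05
eef_pos: [0.459, -0.0316, 0.0669]
tcp_rot: [-0.194, 0.981, -0.0, 0.001]
contact_force: [-0.1, -0.8, -0.7]
opening: 0.64
finger_force: 42.7
time: 48.55
eef_pos: [0.4581, -0.0313, 0.0537]
tcp_rot: [-0.194, 0.981, 0.0, -0.0]
contact_force: [0.5, -0.2, -0.4]
opening: 0.637
finger_force: 42.7
time: 49.05
eef_pos: [0.4578, -0.0312, 0.0394]
tcp_rot: [-0.194, 0.981, 0.0, -0.001]
contact_force: [-0.3, 0.1, -0.2]
opening: 0.639
finger_force: 42.7
```

Scaled: 0.0022 m is 0.0028, 0.001 m is 0.0013.

```bash
echo '[[0, 0, 0.0013, 0, 0, 0, 0], [0, 0, 0.0028, 0, 0, 0, 0], [0, 0, 0.0028, 0, 0, 0, 0], [0, 0, 0.0028, 0, 0, 0, 0]]' | python3 -m inch
echo '[[0, 0, 0.0006, 0, 0, 0, 0], [0, 0, 0.0013, 0, 0, 0, 0], [0, 0, 0.0013, 0, 0, 0, 0], [0, 0, 0.0013, 0, 0, 0, 0]]' | python3 -m inch
```

```text
time: 49.55
eef_pos: [0.4583, -0.0314, 0.0378]
tcp_rot: [-0.194, 0.981, -0.0, 0.0]
contact_force: [0.1, -0.1, -0.0]
opening: 0.638
finger_force: 42.7
time: 50.05
eef_pos: [0.4582, -0.0313, 0.0367]
tcp_rot: [-0.194, 0.981, 0.0, -0.0]
contact_force: [-0.5, -0.3, 0.1]
opening: 0.637
finger_force: 42.7
```

Scaled: 0.001 m is 0.0013, 0.0005 m is 0.0006.

```bash
echo '[[0, 0, 0.0006, 0, 0, 0, 0], [0, 0, 0.0013, 0, 0, 0, 0], [0, 0, 0.0013, 0, 0, 0, 0]]' | python3 -m inch
echo '[[0, 0, 0, 0, 0, 0, 0.8], [0, 0, 0, 0, 0, 0, 0.8], [0, 0, 0, 0, 0, 0, 0.8], [0, 0, -0.0625, 0, 0, 0, 0.8], [0, 0, -0.1375, 0, 0, 0, 0.8], [0, 0, -0.175, 0, 0, 0, 0], [0, 0, -0.175, 0, 0, 0, 0], [0, 0, -0.175, 0, 0, 0, 0], [0, 0, -0.175, 0, 0, 0, 0]]' | python3 -m inch
python3 - <<'E'
from h import *
st(); W=cam("wrist"); B=cam("side"); A=cam("scene")
r,n=cen(near(mask(W,"red"),proj(W,[[.4583,-.0309,.072]])[0],25)); print(n, plane(W,[r],.072) if n else 0)
a=cv2.resize(W["pixels"][80:280,150:370],(396,360)); p=proj(B,[[.458,-.031,.04]])[0].astype(int); b=cv2.resize(B["pixels"][p[1]-35:p[1]+37,p[0]-40:p[0]+40],(400,360),interpolation=cv2.INTER_CUBIC)
cv2.imwrite("pics/w9.png",np.hstack([a,b])[:,:,::-1])
go(.4583,-.0312,.085,.39+np.pi)
E
```

```text
time: 50.42
eef_pos: [0.4584, -0.0314, 0.0361]
tcp_rot: [-0.194, 0.981, 0.0, -0.0]
contact_force: [-1.7, 0.0, 3.8]
opening: 0.636
finger_force: 44.2
time: 51.55
eef_pos: [0.4569, -0.031, 0.1735]
tcp_rot: [-0.194, 0.981, 0.001, -0.002]
contact_force: [0.3, -0.6, -0.0]
opening: 0.002
finger_force: 0.0
t 51.55 tcp [ 0.4569 -0.031   0.1735] yaw -2.7514 q1,q6 [-0.29  -2.251] F [ 0.3 -0.6 -0. ] open 0.002 grip 0.0
283 [[ 0.45640103 -0.03150648  0.072     ]]
to [ 0.4583 -0.0312  0.085   3.5316] row [-0.0009, -0.0005, 0.0893] [0.002, -0.002, 0.0] q6~ -2.03 dist 0.089
```

View pics/w9.png

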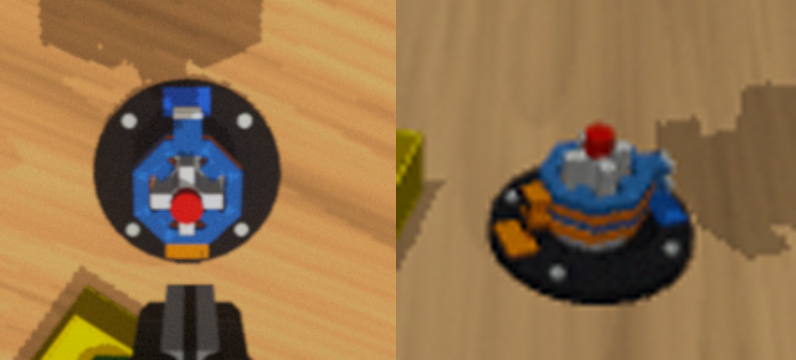

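All four plates are stacked orange, blue, orange, blue. The blue tab is over the blue mark at left (187,115) and the orange tabs are on the orange side in the right crop. Now press the plunger at left (187,208).

Scaled: 0.097 m is 0.1213, 0.095 m is 0.1188.

```bash
echo '[[-0.001, -0.0005, 0.0625, 0, 0, 0, 0], [-0.001, -0.0005, 0.1125, 0, 0, 0, 0], [-0.001, -0.0005, 0.1188, 0, 0, 0, 0], [-0.001, -0.0005, 0.1213, 0, 0, 0, 0], [-0.001, -0.0005, 0.1213, 0, 0, 0, 0], [-0.001, -0.0005, 0.1213, 0, 0, 0, 0]]' | python3 -m inch
echo '[[0, 0, 0.0038, 0, 0, 0, 0], [0, 0, 0.0075, 0, 0, 0, 0], [0, 0, 0.0113, 0, 0, 0, 0], [0, 0, 0.015, 0, 0, 0, 0], [0, 0, 0.015, 0, 0, 0, 0], [0, 0, 0.015, 0, 0, 0, 0]]' | python3 -m inch
```

```text
time: 52.45
eef_pos: [0.4603, -0.0317, 0.0803]
tcp_rot: [-0.194, 0.981, -0.001, 0.001]
contact_force: [0.4, 0.1, -0.9]
opening: -0.001
finger_force: 0.0
time: 53.2
eef_pos: [0.4592, -0.0314, 0.067]
tcp_rot: [-0.194, 0.981, 0.0, -0.0]
contact_force: [-1.6, -0.2, 5.9]
opening: -0.001
finger_force: 2.5
```

Scaled: 0.0045 m is 0.0056, 0.004 m is 0.005.

```bash
echo '[[0, 0, 0.0025, 0, 0, 0, 0], [0, 0, 0.005, 0, 0, 0, 0], [0, 0, 0.0056, 0, 0, 0, 0], [0, 0, 0.0056, 0, 0, 0, 0], [0, 0, 0.0056, 0, 0, 0, 0]]' | python3 -m inch
echo '[[0, 0, 0.0006, 0, 0, 0, 0], [0, 0, 0.0013, 0, 0, 0, 0], [0, 0, 0.0013, 0, 0, 0, 0], [0, 0, 0.0013, 0, 0, 0, 0]]' | python3 -m inch
```

```text
time: 53.82
eef_pos: [0.4593, -0.0315, 0.0635]
tcp_rot: [-0.194, 0.981, 0.0, -0.0]
contact_force: [-4.4, 1.7, 11.0]
opening: -0.002
finger_force: 5.6
time: 54.32
eef_pos: [0.4593, -0.0315, 0.0626]
tcp_rot: [-0.194, 0.981, 0.0, -0.0]
contact_force: [-5.6, 1.0, 11.6]
opening: 0.002
finger_force: 6.0
```

Scaled: 0.0015 m is 0.0019, 0.0007 m is 0.0009.

```bash
echo '[[0, 0, 0.0009, 0, 0, 0, 0], [0, 0, 0.0019, 0, 0, 0, 0], [0, 0, 0.0019, 0, 0, 0, 0], [0, 0, 0.0019, 0, 0, 0, 0]]' | python3 -m inch
echo '[[0, 0, 0.0009, 0, 0, 0, 0], [0, 0, 0.0019, 0, 0, 0, 0], [0, 0, 0.0019, 0, 0, 0, 0], [0, 0, 0.0019, 0, 0, 0, 0]]' | python3 -m inch
```

```text
time: 54.82
eef_pos: [0.4594, -0.0315, 0.0618]
tcp_rot: [-0.194, 0.981, 0.0, -0.001]
contact_force: [-6.4, 0.5, 16.3]
opening: 0.001
finger_force: 8.3
time: 55.32
eef_pos: [0.4595, -0.0315, 0.0616]
tcp_rot: [-0.194, 0.981, 0.0, -0.001]
contact_force: [-10.6, 3.4, 25.2]
opening: 0.003
finger_force: 12.6
```

The plunger is rigid at 0.0616, so the second stop is reached. Release and go for the cap.

Scaled: -0.12 m is -0.15, -0.09 m is -0.1125.

```bash
echo '[[0, 0, -0.0375, 0, 0, 0, 0], [0, 0, -0.1125, 0, 0, 0, 0], [0, 0, -0.15, 0, 0, 0, 0.45], [0, 0, -0.15, 0, 0, 0, 0.45], [0, 0, -0.15, 0, 0, 0, 0.45], [0, 0, -0.15, 0, 0, 0, 0.45]]' | python3 -m inch
python3 - <<'E'
from h import *
go(.619,-.0205,.18,.39+np.pi)
E
```

```text
time: 56.08
eef_pos: [0.4578, -0.0311, 0.1759]
tcp_rot: [-0.194, 0.981, 0.001, -0.002]
contact_force: [1.0, 0.2, 0.3]
opening: 0.452
finger_force: 0.0
to [ 0.619  -0.0205  0.18    3.5316] row [-0.1531, -0.0515, -0.0047] [0.003, -0.003, 0.0] q6~ -1.99 dist 0.162
```

Scaled: -0.153 m is -0.1913, -0.12 m is -0.15.

```bash
echo '[[-0.075, -0.025, -0.005, 0, 0, 0, 0.45], [-0.15, -0.05, -0.005, 0, 0, 0, 0.45], [-0.1913, -0.0644, -0.005, 0, 0, 0, 0.45], [-0.1913, -0.0644, -0.005, 0, 0, 0, 0.45], [-0.1913, -0.0644, -0.005, 0, 0, 0, 0.45], [-0.1913, -0.0644, -0.005, 0, 0, 0, 0.45], [-0.1913, -0.0644, -0.005, 0, 0, 0, 0.45], [-0.1913, -0.0644, -0.005, 0, 0, 0, 0.45]]' | python3 -m inch
python3 - <<'E'
from h import *
st(); W=cam("wrist"); A=cam("scene"); B=cam("side")
cv2.imwrite("pics/w10.png",W["pixels"][:,:,::-1]); print(proj(W,[[.619,-.0205,.003],[.619,-.0205,.051]]))
a_,n=cen(near(mask(A,"green"),proj(A,[[.619,-.0205,.03]])[0],20));b_,n2=cen(near(mask(B,"green"),proj(B,[[.619,-.0205,.03]])[0],20)); print(n,n2,tri(A,a_,B,b_))
E
```

```text
time: 57.08
eef_pos: [0.6199, -0.0209, 0.1826]
tcp_rot: [-0.194, 0.981, -0.0, 0.0]
contact_force: [-0.5, -0.6, 0.1]
opening: 0.448
finger_force: 0.0
t 57.08 tcp [ 0.6199 -0.0209  0.1826] yaw -2.7516 q1,q6 [-0.197 -2.158] F [-0.5 -0.6  0.1] open 0.448 grip 0.0
[[254.92876038 172.26809003]
 [254.81188656 184.35414358]]
262 295 (array([ 0.61642437, -0.02214181,  0.02099463]), np.float64(0.0019457153171772521))
```

View pics/w10.png

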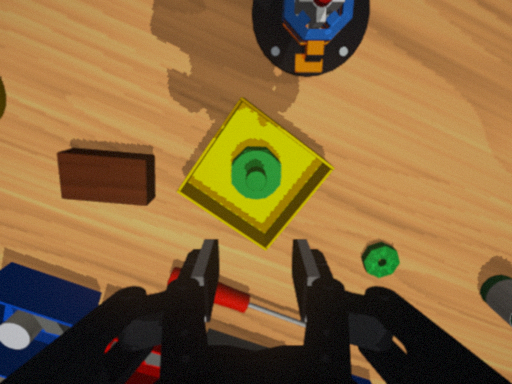

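The wrist view shows the cap upright in the bin, knob at (256,176), so I grip the knob.

Scaled: 0.149 m is 0.1863, 0.14 m is 0.175.

```bash
echo '[[0.005, 0, 0.075, 0, 0, 0, 0.45], [0.005, 0, 0.1375, 0, 0, 0, 0.45], [0.005, 0, 0.175, 0, 0, 0, 0.45], [0.005, 0, 0.1863, 0, 0, 0, 0.45], [0.005, 0, 0.1863, 0, 0, 0, 0.45], [0.005, 0, 0.1863, 0, 0, 0, 0], [0.005, 0, 0.1863, 0, 0, 0, 0], [0.005, 0, 0.1863, 0, 0, 0, 0], [0.005, 0, 0.1863, 0, 0, 0, 0]]' | python3 -m inch 40
echo '[[0, 0, -0.0625, 0, 0, 0, 0], [0, 0, -0.1375, 0, 0, 0, 0], [0, 0, -0.1875, 0, 0, 0, 0], [0, 0, -0.1875, 0, 0, 0, 0], [0, 0, -0.1875, 0, 0, 0, 0], [0, 0, -0.1875, 0, 0, 0, 0]]' | python3 -m inch
python3 - <<'E'
from h import *
st(); go(.4583,-.0312,.18,.39+np.pi)
E
```

```text
time: 58.35
eef_pos: [0.6183, -0.0227, 0.0356]
tcp_rot: [-0.194, 0.981, -0.001, 0.002]
contact_force: [-0.4, 1.0, 6.0]
opening: 0.215
finger_force: 39.6
time: 59.1
eef_pos: [0.6151, -0.0221, 0.1806]
tcp_rot: [-0.194, 0.981, 0.001, -0.002]
contact_force: [-0.2, -0.5, -0.4]
opening: 0.21
finger_force: 39.1
t 59.1 tcp [ 0.6151 -0.0221  0.1806] yaw -2.7514 q1,q6 [-0.201 -2.162] F [-0.2 -0.5 -0.4] open 0.21 grip 39.1
to [ 0.4583 -0.0312  0.18    3.5316] row [0.1485, 0.0512, 0.0013] [0.003, -0.004, 0.0] q6~ -2.03 dist 0.157
```

Scaled: 0.1485 m is 0.1856, 0.11 m is 0.1375.

```bash
echo '[[0.075, 0.025, 0, 0, 0, 0, 0], [0.1375, 0.05, 0, 0, 0, 0, 0], [0.1856, 0.0638, 0, 0, 0, 0, 0], [0.1856, 0.0638, 0, 0, 0, 0, 0], [0.1856, 0.0638, 0, 0, 0, 0, 0], [0.1856, 0.0638, 0, 0, 0, 0, 0], [0.1856, 0.0638, 0, 0, 0, 0, 0]]' | python3 -m inch >/dev/null
python3 - <<'E'
from h import *
st(); s=ctrl.get_state(); e=s['eef_pos']
A=cam("scene");B=cam("side");W=cam("wrist")
zc=e[2]-.031+.013
P=[]
for r in (A,B):
    m=near(mask(r,"green"),proj(r,[[e[0],e[1],zc]])[0],28); ys,xs=np.nonzero(m); k=ys>ys.min()+ (ys.max()-ys.min())*.45
    c,n=cen(m); P.append(c); print(n,c)
print("tri centroid",tri(A,P[0],B,P[1]))
T=R.from_quat(s['tcp_rot'])
# model: octagon skirt + knob silhouette fit for tool-x offset
def sil(r,x,y,z):
    a=np.linspace(0,2*np.pi,40); ims=np.zeros((384,512),np.uint8)
    for (z0,z1,rad) in ((0,.026,.0268),(.026,.048,.010)):
        pts=np.vstack([np.c_[x+rad*np.cos(a),y+rad*np.sin(a),np.full(40,z+h)] for h in (z0,z1)])
        cv2.fillConvexPoly(ims,cv2.convexHull(np.round(proj(r,pts)).astype(np.int32)),1)
    return ims
ms=[near(mask(r,"green"),proj(r,[[e[0],e[1],zc]])[0],30) for r in (A,B)]
def sc(dx,dz):
    w=T.apply([dx,0,0]); v=0
    for r,m in zip((A,B),ms):
        i=sil(r,e[0]+w[0],e[1]+w[1],e[2]-.031+dz); v+=((i>0)&(m>0)).sum()/max((m>0).sum(),1)*0+ (m[i==0].sum())
    return v
for dx in np.arange(-.01,.0101,.002): print(round(dx,3),[int(sc(dx,dz)) for dz in (-.004,0,.004)])
go(.4583,-.0312,.086,.39+np.pi)
E
```

```text
t 59.98 tcp [ 0.4605 -0.0317  0.1832] yaw -2.7511 q1,q6 [-0.289 -2.251] F [ 0.1 -0.8 -0.7] open 0.212 grip 39.2
246 [256.50406504 134.21544715]
321 [306.50155763 154.56386293]
tri centroid (array([ 0.46078809, -0.03050295,  0.16191227]), np.float64(0.0027343910923455688))
-0.01 [54, 47, 46]
-0.008 [36, 29, 32]
-0.006 [28, 17, 20]
-0.004 [12, 5, 19]
-0.002 [0, 0, 12]
0.0 [0, 0, 15]
0.002 [4, 11, 27]
0.004 [15, 16, 41]
0.006 [29, 36, 59]
0.008 [46, 59, 80]
0.01 [60, 81, 109]
to [ 0.4583 -0.0312  0.086   3.5316] row [0.0015, 0.0011, 0.0972] [0.0, -0.0, 0.0] q6~ -2.03 dist 0.097
```

The rows are not in the units I measure in: shifts go in shares of 0.8 m and turns go in shares of 4 rad. I convert before sending: 0.097 m is 0.1213, 0.096 m is 0.12.

```bash
echo '[[0.0025, 0.0013, 0.05, 0, 0, 0, 0], [0.0025, 0.0013, 0.1, 0, 0, 0, 0], [0.0025, 0.0013, 0.12, 0, 0, 0, 0], [0.0025, 0.0013, 0.1213, 0, 0, 0, 0], [0.0025, 0.0013, 0.1213, 0, 0, 0, 0], [0.0025, 0.0013, 0.1213, 0, 0, 0, 0], [0.0025, 0.0013, 0.1213, 0, 0, 0, 0]]' | python3 -m inch
echo '[[0, 0, 0.0013, 0, 0, 0, 0], [0, 0, 0.0025, 0, 0, 0, 0], [0, 0, 0.0025, 0, 0, 0, 0]]' | python3 -m inch
echo '[[0, 0, 0.0006, 0, 0, 0, 0], [0, 0, 0.0013, 0, 0, 0, 0], [0, 0, 0.0013, 0, 0, 0, 0]]' | python3 -m inch
```

```text
time: 61.0
eef_pos: [0.4583, -0.0317, 0.0873]
tcp_rot: [-0.194, 0.981, -0.0, 0.001]
contact_force: [0.1, 1.4, -0.7]
opening: 0.213
finger_force: 39.2
time: 61.38
eef_pos: [0.4574, -0.0315, 0.0841]
tcp_rot: [-0.194, 0.981, 0.0, -0.0]
contact_force: [0.7, 0.8, -0.1]
opening: 0.209
finger_force: 39.2
time: 61.75
eef_pos: [0.4575, -0.0315, 0.0832]
tcp_rot: [-0.194, 0.981, 0.0, -0.0]
contact_force: [-0.6, 0.2, -0.6]
opening: 0.216
finger_force: 39.2
```

Scaled: 0.001 m is 0.0013, 0.0005 m is 0.0006.

```bash
echo '[[0, 0, 0.0006, 0, 0, 0, 0], [0, 0, 0.0013, 0, 0, 0, 0], [0, 0, 0.0013, 0, 0, 0, 0], [0, 0, 0.0013, 0, 0, 0, 0]]' | python3 -m inch
echo '[[0, 0, 0.0006, 0, 0, 0, 0], [0, 0, 0.0013, 0, 0, 0, 0], [0, 0, 0.0013, 0, 0, 0, 0], [0, 0, 0.0013, 0, 0, 0, 0]]' | python3 -m inch
```

```text
time: 62.25
eef_pos: [0.4576, -0.0315, 0.0823]
tcp_rot: [-0.194, 0.981, -0.0, 0.0]
contact_force: [-0.7, 0.5, 0.5]
opening: 0.214
finger_force: 39.2
time: 62.75
eef_pos: [0.4576, -0.0316, 0.0813]
tcp_rot: [-0.194, 0.981, -0.0, 0.0]
contact_force: [-1.0, -0.4, 1.5]
opening: 0.211
finger_force: 39.2
```

Scaled: -0.13 m is -0.1625, -0.08 m is -0.1.

```bash
echo '[[0, 0, 0, 0, 0, 0, 0.3], [0, 0, 0, 0, 0, 0, 0.4], [0, 0, 0, 0, 0, 0, 0.5], [0, 0, 0, 0, 0, 0, 0.5], [0, 0, -0.0375, 0, 0, 0, 0.5], [0, 0, -0.1, 0, 0, 0, 0.5], [0, 0, -0.1625, 0, 0, 0, 0.5], [0, 0, -0.1625, 0, 0, 0, 0.5]]' | python3 -m inch
echo '[[-0.075, 0, 0, 0, 0, 0, 0.5], [-0.125, 0, 0, 0, 0, 0, 0.5], [-0.125, 0, 0, 0, 0, 0, 0.5], [-0.125, 0, 0, 0, 0, 0, 0.5]]' | python3 -m inch
python3 - <<'E'
from h import *
st(); W=cam("wrist"); A=cam("scene"); B=cam("side")
print([(c,round(d["conf"],2),np.round(d["position"],3)) for c in ("scene","side","wrist") for d in ctrl.mark_of(c,"cap")[:1]])
P=[]
for r in (A,B):
    c,n=cen(near(mask(r,"green"),proj(r,[[.4583,-.0312,.07]])[0],18)); P.append(c)
print(tri(A,P[0],B,P[1]))
pa=proj(A,[[.458,-.031,.06]])[0].astype(int);pb=proj(B,[[.458,-.031,.06]])[0].astype(int)
f=lambda r,p:cv2.resize(r["pixels"][p[1]-40:p[1]+40,p[0]-40:p[0]+40],(395,395),interpolation=cv2.INTER_CUBIC)
cv2.imwrite("pics/w11.png",np.hstack([f(A,pa),f(B,pb)])[:,:,::-1])
E
```

```text
time: 63.75
eef_pos: [0.4604, -0.0323, 0.2165]
tcp_rot: [-0.194, 0.981, -0.002, 0.005]
contact_force: [-0.4, -0.3, -0.3]
opening: 0.501
finger_force: 0.0
time: 64.25
eef_pos: [0.549, 0.0066, 0.2096]
tcp_rot: [-0.194, 0.981, 0.0, -0.002]
contact_force: [-0.9, -0.5, -0.0]
opening: 0.502
finger_force: 0.0
t 64.25 tcp [0.549  0.0066 0.2096] yaw -2.7511 q1,q6 [-0.173 -2.134] F [-0.9 -0.5 -0. ] open 0.502 grip 0.0
[('scene', 0.9, array([ 0.455, -0.032,  0.049])), ('side', 0.82, array([ 0.46, -0.03,  0.05])), ('wrist', 0.65, array([ 0.457, -0.034,  0.048]))]
(array([ 0.45549177, -0.03252523,  0.06613774]), np.float64(0.003982990131016651))
```

View pics/w11.png

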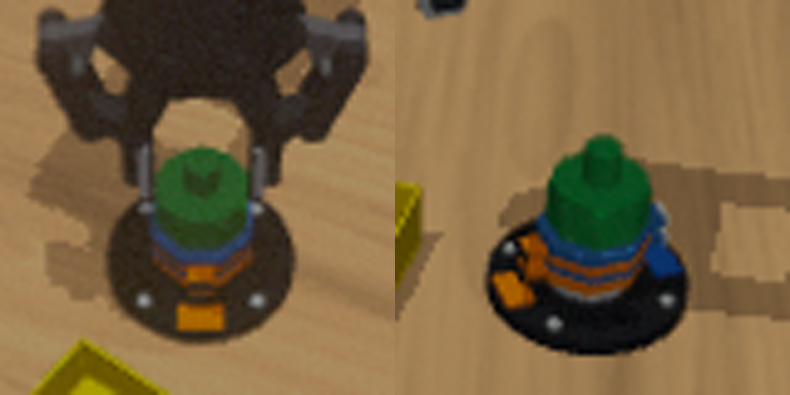

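The cap is upright on the hub in both views (left (200,195), right (600,200)), its mouth about 49 mm above the bench, with the plates flat beneath. I hand it in.

```bash
python3 -c "
from plant import ctrl
print(ctrl.sign_off())"
```

```text
the job is handed in; nothing more can be done
None
```

The job is handed in at about 64 s of robot time: four plates (orange, blue, orange, blue) are seated with their tabs to their marks, the plunger was pressed to its second stop and released, and the cap is upright on the hub; the judge's verdict was not shown to me.

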